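Hang a lever on an axle stub and hold a spread snap ring at its groove

TASK

Hang the loose steel lever by its eye on the upright axle stub, let it lie flat on the shoulder and let go of it. Then take the snap-ring pliers by their two handles, squeeze them fully so that the ring on their tips is spread, bring the ring over the end of the stub and lower it, without letting it close, until it is level with the groove. Finish while still holding the pliers there, the ring level, spread round the groove, resting on neither stub nor lever, so that I can check it before it snaps in; leave the other things on the bench where they are.

Things in the scene. Friction and masses are not known exactly. Their poses are not given: they have to be found in the camera images.
- stub: Fixed upright steel axle stub on a square grey block 70x70x25 mm. Origin: centre of the block's underside; z up along the stub. Heights: block to 25 mm, shoulder 52 mm across to 40, shaft 30 mm across to 55, groove 25 mm across from 55 to 67, shaft 30 mm across to 77, chamfered end to 82 mm.
- shoulder (a point): Centre of the shoulder's top face on the stub's axis, 40 mm above the bench: the lever rests here. Axes as the stub.
- groove (a point): Point on the stub's axis at the middle height of the groove, 61 mm above the bench. Axes as the stub; the groove reaches 6 mm above and below.
- lever: Loose flat steel lever, 10 mm thick, 90 to 145 g: a round eye 54 mm across with a 35 mm hole, and an arm 18 mm wide whose round end is 65 mm from the eye's centre. Origin: centre of the eye, underside; x along the arm, z up. Lies flat; the arm can be gripped from above across its width, 46 mm from the eye's centre. Centre of mass about 17 mm from the eye's centre.
- pliers: Loose snap-ring pliers, flat on the bench, 220 g, 185 mm long, two black rubber handles, a snap ring captive on the bent-down tips. Origin: midway between the handles, level with the underside; x points from the handles to the ring, z up. Handle sleeves from x = -36 to 36 mm, 0 to 16 mm high; a stop bar 8 mm wide lies between them; pivot disc 22 mm wide at x = 65 mm. Balance point near x = 45 mm.
- ring_mid (a point): Middle of the snap ring's hole, mid thickness: on the pliers at x = 126 mm, y = 0, 3 mm above the underside; axes as the pliers; not shifted by squeezing. The ring is flat steel 4 mm wide, 4 mm thick; its hole is 27 mm wide relaxed and admits about 35 mm fully spread.
- leg_l (a joint): Swing of the pliers' left leg, the right mirrors it: 0 relaxed (ring closed), 0.13 rad fully squeezed against a stop (ring spread). Over their outer faces at x = 0 the handles measure about 53 mm relaxed (62 at the tail), 36 mm and parallel when squeezed. Spring: about 8 N on each handle at full squeeze. They centre themselves between the fingers.
- eraser: Bystander, loose, to be left alone: small eraser, 38x41x12 mm. Origin: centre of its underside.
- wood_block_4: Bystander, loose, to be left alone: flat dark wood block, 56x74x18 mm. Origin: centre of its underside.

How it is judged (in metres and radians):
On the way, in this order (a step that is already met when the one before it is completed fails the run):
1. the lever hangs by its eye on the stub, flat on the shoulder, and has been let go (horizontal distance between lever and shoulder below 0.005 m and z of lever in the frame of shoulder between -0.0025 and 0.0025 m and angle between lever's own z axis and vertical below 0.06 rad and contact force between the fingers and lever below 0.2 N), for 0.2 s.
2. the ring is held spread above the end of the stub, in line with it (value of joint leg_l above 0.11 rad and horizontal distance between ring_mid and groove below 0.006 m and z of ring_mid in the frame of groove above 0.022 m), for 0.1 s.
At the end, for the whole second after the job is handed in: Lever let go, eye round the stub (5 mm), flat on the shoulder (2.5 mm, 0.06 rad). Fingers grip the pliers (3 N), still, squeezed past 0.11 rad, level (0.09 rad), ring middle within 5 mm of the axis and 4.5 mm of the groove's mid height, pressing under 4 N on the stub, 1 N on the lever (horizontal distance between lever and shoulder below 0.005 m and z of lever in the frame of shoulder between -0.0025 and 0.0025 m and angle between lever's own z axis and vertical below 0.06 rad and value of joint leg_l above 0.11 rad and horizontal distance between ring_mid and groove below 0.005 m and z of ring_mid in the frame of groove between -0.0045 and 0.0045 m and angle between pliers's own z axis and vertical below 0.09 rad and linear speed of pliers below 0.02 m/s and contact force between the fingers and pliers above 3 N and contact force between pliers and stub below 4 N and contact force between pliers and lever below 1 N); the arm keeps its last pose, push and grip.
It fails at once if the ring closes while it is round the stub (horizontal distance between ring_mid and groove below 0.012 m and z of ring_mid in the frame of groove below 0.018 m and value of joint leg_l below 0.09 rad).
It fails at once if a bystander is moved more than 30 mm (distance of any of eraser, wood_block_4 from where it was at the start of the episode above 0.03 m).
It also fails if it takes over 56 s, if anything falls off the work surface, if the arm or the gripper's body presses on something with over 40 N, if the wrist force passes 120 N, or if a joint passes its speed limit or range.

ROBOT

A 6-joint arm with a two-finger parallel gripper is mounted at the origin on the work surface; the furniture and walls round the work are solid. World frame = base frame: x ahead of the robot, y to its left, z up, the work surface at z = 0. Lengths are in m, angles in degrees, forces in N, time in s.
With the tool pointing down it reaches from about 0.35 to 0.875 m from the base axis. Payload 4.2 kg.
Tool frame: the origin (TCP) lies at the very end of the fingers, on their centre line; the grasp point (between the pads) lies behind it (r.grip_point_offset is the z of the grasp point in the tool frame, in m); z points along the fingers, y is the direction in which the jaws open and shut (so a half turn about z gives the same grasp; the last joint's range is limited). The gripper opens to 87 mm and grips with 3 to 60 N. Pads are 19 mm wide; open, the fingers measure 117 mm over their backs; the gripper's body (75 mm by 190 mm) begins 51 mm behind the grasp point.
Start: joints at [84.431, 22.042, 0.453, 0, -68.411, -14.817], TCP at [0.218, 0.586, 0.223] pointing down, gripper open.
Joint ranges: [-179.83, 179.83], [-69.29, 118.12], [-61.27, 80.66], [-181.25, 117.63], [-171.15, -9.14], [-177.46, 177.46]. Speed limits (degrees/s): [159.86, 159.86, 180, 180, 180, 180].

INTERFACE

Orientations are given as a 3x3 rotation matrix whose columns are the frame's x, y, z axes.
In Python, from station import r, capture, workorder gives the robot as it stands. The module is installed in compiled form; this text tells all that it offers.
- The arm moves only by the shell command python3 -m crank 'ROWS'. ROWS is JSON, a list of rows, each an object with "delta_rot": the turn, a rotation vector about the tool's x, y, z in rad, a list of three; "linear": the shift along the tool's x, y, z in m, a list of three; "gripper": the opening in per cent of the stroke, from 0 (shut) to 100 (fully open). A call has 1 to 10 rows; each row shifts and turns the commanded pose from where the row before left it, along the tool's axes as they then stand; what a row does not reach is not made up. A row lasts 1/8 s, in which the tool goes at most 62.5 mm and 10.7 degrees, less where a joint would pass 70% of its speed; a pose out of reach is approached as far as the arm can. A call is refused whole if a number of a shift passes 0.0625 or a number of a turn 0.188, either way. A call with a gripper value outside its range is refused whole. The fingers move at their own pace and stop on an object; the grip force is fixed at half the most. Time passes only in rows, so rows that do not move let the fingers close. It gives the time, the measured TCP pose, the force and the opening at its end, in the units of the state.
- r.sense(): the state, without advancing time (a new reading comes with each control period).
- capture(name): name is "scene" or "top" or "wrist"; returns a dict with "img" (400x640x3 uint8, blue, green, red), "fx", "fy", "cx", "cy" (pixels), "world_from_camera" (4x4, takes a point from camera to world coordinates). Camera axes: x right, y down, z forward; pixel columns grow to the right and rows downward; lengths in m; the calibration is good to about 2 mm. A picture is of the moment at which its call begins. There is no depth.
- workorder.finish_job(): hands the job in, once; it reports no verdict.
The state is a dict: "time_s": time; "joints": joint angles; "joint_velocities": joint speeds; "effort": joint torques, N m; "tcp_pos": TCP position; "ee_rot": TCP orientation; "wrist_force": force on the tool from outside, world axes, zero at the start; "moment": the same for the moment, N m; "gripper_width": opening from 0.0 (shut) to 1.0 (fully open).
Only numpy, scipy, OpenCV 4.12 (cv2) and the standard library are available. Lean on these libraries where they do the work, as an engineer would, in place of code of your own. Each camera call takes 0.05 s, during which the arm holds its last target.

## Working session

There is one attempt and no reset: what is moved stays moved. The work goes in short steps, Python scripts to look and compute and a shell command to move; the robot and the scene stay as the last step left them, time stands still between calls to the robot, and variables do not carry over. Pictures are saved under pics/ and viewed, and the job is handed in when it is done.

```bash
mkdir -p pics; python3 - <<'E'
from station import r,capture
import cv2,numpy as np
s=r.sense();print(s['time_s'],s['tcp_pos'],np.round(s['ee_rot'],3).tolist(),s['gripper_width'],s['wrist_force'],r.grip_point_offset)
for n in ['scene','top','wrist']:
    c=capture(n);cv2.imwrite(f'pics/{n}0.png',c['img']);print(n,c['fx'],c['cx'],c['cy'],np.round(c['world_from_camera'],3).tolist())
E
```

```text
0.0 [0.21749012 0.5852968  0.22143348] [[0.937, -0.349, -0.001], [-0.349, -0.937, -0.002], [0.0, 0.002, -1.0]] 1.0009328987881543 [-0.76274066  0.73352353 -0.10542041] -0.0187
scene 440.1348502709556 316.4782281792739 203.64089205088345 [[0.461, -0.473, 0.751, -0.213], [-0.887, -0.235, 0.397, -0.387], [-0.012, -0.849, -0.528, 0.544], [0.0, 0.0, 0.0, 1.0]]
top 422.4958074273059 318.57733218130335 203.56464843637366 [[-0.009, -0.985, 0.17, 0.31], [-1.0, 0.007, -0.01, -0.024], [0.008, -0.17, -0.985, 1.026], [0.0, 0.0, 0.0, 1.0]]
wrist 305.846722171469 322.45068550941323 200.62937959738824 [[-0.349, -0.892, -0.288, 0.297], [-0.937, 0.333, 0.104, 0.556], [0.003, 0.306, -0.952, 0.385], [0.0, 0.0, 0.0, 1.0]]
```

View pics/scene0.png

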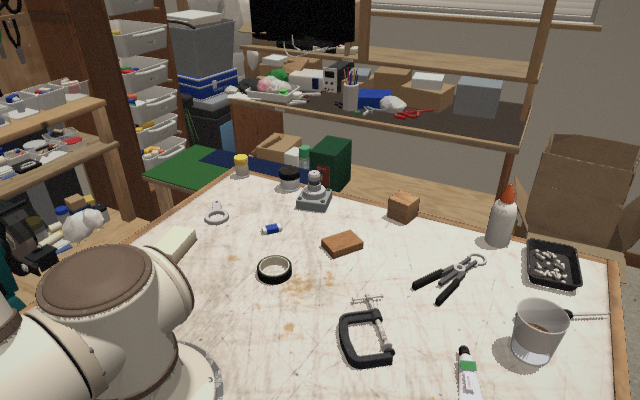

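View pics/top0.png

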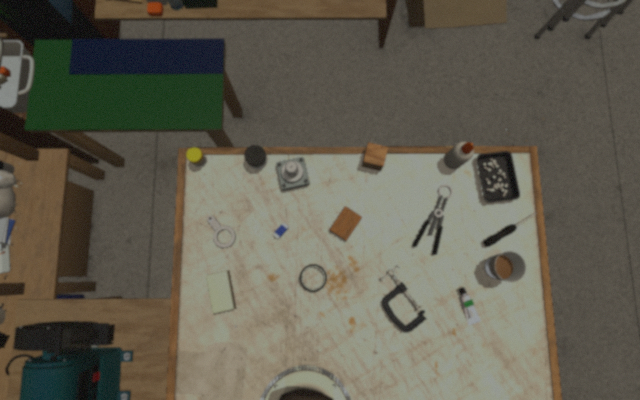

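View pics/wrist0.png

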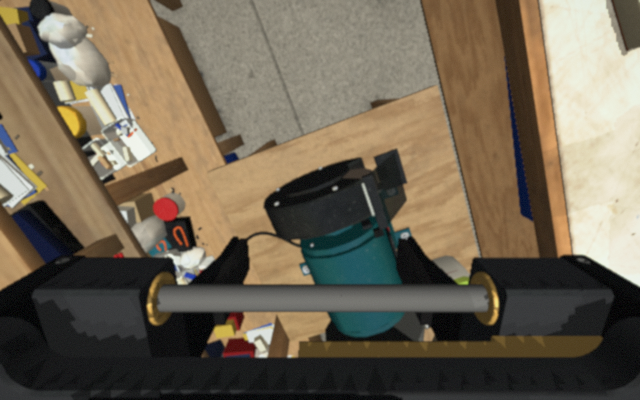

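Scene: stub at top px (292,172), lever eye (224,237) with its arm toward (212,218), pliers about (437,215) with the ring at (445,190), eraser (281,231), wood block (345,222). Next I zoom in and measure.

```bash
cat > h.py <<'E'
import numpy as np,cv2
from station import r,capture
def ray(c,u,v):
    T=c['world_from_camera'];d=T[:3,:3]@np.array([(u-c['cx'])/c['fx'],(v-c['cy'])/c['fy'],1]);return T[:3,3],d
def onz(c,u,v,z):
    o,d=ray(c,u,v);return o+d*(z-o[2])/d[2]
def proj(c,p):
    T=c['world_from_camera'];q=T[:3,:3].T@(np.array(p)-T[:3,3]);return c['fx']*q[0]/q[2]+c['cx'],c['fy']*q[1]/q[2]+c['cy']
def st():
    s=r.sense();print('t',round(s['time_s'],2),'tcp',np.round(s['tcp_pos'],4),'z',np.round(s['ee_rot'][:,2],3),'x',np.round(s['ee_rot'][:,0],3),'w',round(s['gripper_width'],3),'F',np.round(s['wrist_force'],1),'j',np.round(s['joints'],0));return s
E
python3 - <<'E'
from h import *
a=cv2.imread('pics/top0.png')
def z(x,y,w,h,k): return cv2.resize(a[y:y+h,x:x+w],None,fx=k,fy=k,interpolation=cv2.INTER_CUBIC)
cv2.imwrite('pics/z1.png',np.hstack([z(195,205,50,50,8),z(267,145,50,50,8)]))
cv2.imwrite('pics/z2.png',z(400,175,70,85,7))
c=capture('top')
for n,u,v,h in [('eye',224,237,.005),('end',212,218,.005),('stub',292,168,.08),('ring',445,190,.004),('hl',416,247,.01),('hr',436,252,.01),('er',281,231,0),('wb',345,222,0.01)]: print(n,onz(c,u,v,h))
E
```

```text
eye [0.40590753 0.19561206 0.005     ]
end [0.45243693 0.22609475 0.005     ]
stub [0.55680821 0.02771179 0.08      ]
ring [ 0.51797534 -0.34670105  0.004     ]
hl [ 0.37758752 -0.26657356  0.01      ]
hr [ 0.36522884 -0.31405826  0.01      ]
er [0.41986742 0.05855169 0.        ]
wb [ 0.43942807 -0.09709979  0.01      ]
```

View pics/z1.png

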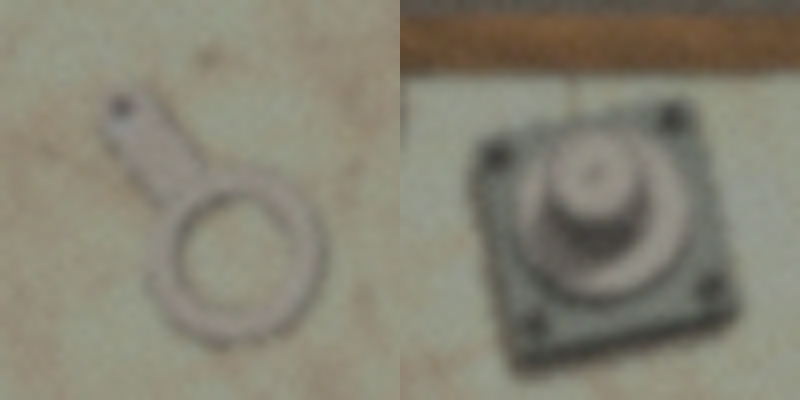

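View pics/z2.png

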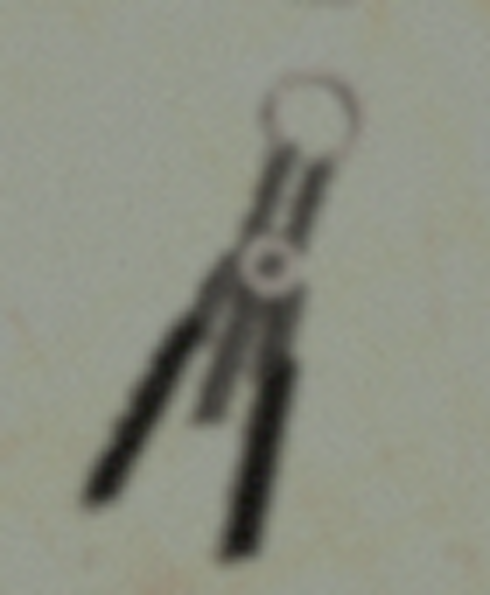

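```bash
cat >> h.py <<'E'
def go(p,yaw=None):
    """shift needed in present tool axes, then turn about tool z (rad), to put TCP at p with tool x at yaw deg"""
    s=st();R=np.array(s['ee_rot']);d=R.T@(np.array(p)-s['tcp_pos']);print('shift',np.round(d,4),'|d|',round(np.linalg.norm(d),3))
    if yaw is not None:
        w=np.arctan2(R[1,0],R[0,0]);e=(np.radians(yaw)-w+np.pi)%(2*np.pi)-np.pi
        c,q=np.cos(np.radians(yaw)),np.sin(np.radians(yaw));Rd=np.array([[c,q,0],[q,-c,0],[0,0,-1.]])
        from scipy.spatial.transform import Rotation as Q
        print('yaw err deg',np.degrees(e),'rotvec tool',np.round(Q.from_matrix(R.T@Rd).as_rotvec(),4))
E
python3 - <<'E'
from h import *
c=capture('top')
e=onz(c,224.3,236.4,.01);t=onz(c,209.8,217.6,.01);S=onz(c,290.9,165.1,.082)
a=np.degrees(np.arctan2(*(t-e)[1::-1]));print(e,t,S,a,np.linalg.norm(t-e))
go([e[0]+.046*np.cos(np.radians(a)),e[1]+.046*np.sin(np.radians(a)),.2],a)
E
```

```text
[0.4068764  0.19386103 0.01      ] [0.45275884 0.23022113 0.01      ] [0.5631794  0.03014637 0.082     ] 38.39549242012797 0.05854276557198041
t 0.25 tcp [0.2176 0.5856 0.2221] z [-0.    -0.001 -1.   ] x [ 0.937 -0.348  0.   ] w 1.0 F [ 0.7 -0.1 -0.1] j [ 84.  22.   0.  -0. -68. -15.]
shift [0.3377 0.2619 0.0223] |d| 0.428
yaw err deg 58.78434768463528 rotvec tool [ 9.000e-04  4.000e-04 -1.026e+00]
```

```bash
python3 -m crank '[{"linear":[0.042,0.0325,0],"gripper":60},{"linear":[0.042,0.0325,0]},{"linear":[0.042,0.0325,0]},{"linear":[0.042,0.0325,0]},{"linear":[0.042,0.0325,0]},{"linear":[0.042,0.0325,0]},{"linear":[0.042,0.0325,0]},{"linear":[0.042,0.0325,0.02]},{"delta_rot":[0,0,-0.171]},{"delta_rot":[0,0,-0.171]}]' && python3 -m crank '[{"delta_rot":[0,0,-0.171]},{"delta_rot":[0,0,-0.171]},{"delta_rot":[0,0,-0.171]},{"delta_rot":[0,0,-0.171]},{"linear":[0,0,0]}]'
python3 - <<'E'
from h import *
st();c=capture('wrist');cv2.imwrite('pics/w1.png',c['img'])
E
```

```text
t 0.25 tcp [0.2176 0.5856 0.2221] z [-0.    -0.001 -1.   ] x [ 0.937 -0.348  0.   ] w 1.0 F [ 0.7 -0.1 -0.1] j [ 84.  22.   0.  -0. -68. -15.]schema error: expected keys delta_rot, linear, gripper
```

```bash
python3 -m crank '[{"delta_rot":[0,0,0],"linear":[0.042,0.0325,0],"gripper":60},{"delta_rot":[0,0,0],"linear":[0.042,0.0325,0],"gripper":60},{"delta_rot":[0,0,0],"linear":[0.042,0.0325,0],"gripper":60},{"delta_rot":[0,0,0],"linear":[0.042,0.0325,0],"gripper":60},{"delta_rot":[0,0,0],"linear":[0.042,0.0325,0],"gripper":60},{"delta_rot":[0,0,0],"linear":[0.042,0.0325,0],"gripper":60},{"delta_rot":[0,0,0],"linear":[0.042,0.0325,0],"gripper":60},{"delta_rot":[0,0,0],"linear":[0.042,0.0325,0.02],"gripper":60},{"delta_rot":[0,0,-0.171],"linear":[0,0,0],"gripper":60},{"delta_rot":[0,0,-0.171],"linear":[0,0,0],"gripper":60}]' && python3 -m crank '[{"delta_rot":[0,0,-0.171],"linear":[0,0,0],"gripper":60},{"delta_rot":[0,0,-0.171],"linear":[0,0,0],"gripper":60},{"delta_rot":[0,0,-0.171],"linear":[0,0,0],"gripper":60},{"delta_rot":[0,0,-0.171],"linear":[0,0,0],"gripper":60},{"delta_rot":[0,0,0],"linear":[0,0,0],"gripper":60}]'
python3 - <<'E'
from h import *
st();c=capture('wrist');cv2.imwrite('pics/w1.png',c['img'])
E
```

```text
time_s: 1.55
tcp_pos: [0.4424, 0.2241, 0.2023]
ee_rot: [[1.0, -0.01, -0.0], [-0.01, -1.0, -0.0], [-0.0, 0.0, -1.0]]
wrist_force: [1.1, -0.1, 0.6]
gripper_width: 0.598
time_s: 2.17
tcp_pos: [0.442, 0.2251, 0.2026]
ee_rot: [[0.785, 0.62, 0.0], [0.62, -0.785, 0.0], [0.0, -0.0, -1.0]]
wrist_force: [-0.3, 1.0, -0.3]
gripper_width: 0.601
t 2.17 tcp [0.442  0.2251 0.2026] z [ 0.  0. -1.] x [0.785 0.62  0.   ] w 0.601 F [-0.3  1.  -0.3] j [ 46.  10. -19.  -0. -61.  83.]
```

View pics/w1.png

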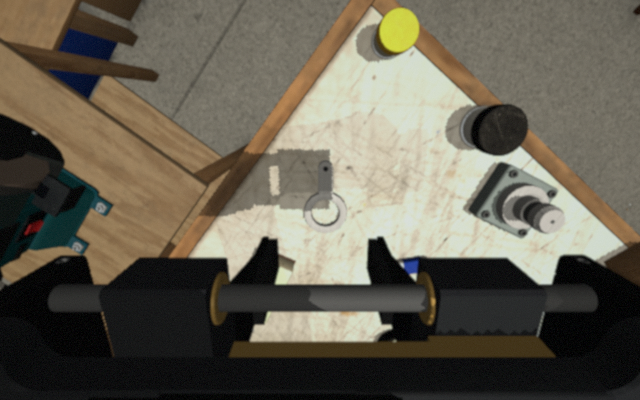

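Wrist view: lever eye about (324,211), arm end about (325,160), stub top about (552,217). Now measuring more precisely.

```bash
python3 - <<'E'
import cv2,numpy as np
a=cv2.imread('pics/w1.png')
f=lambda x,y,w,h,k:cv2.resize(a[y:y+h,x:x+w],None,fx=k,fy=k,interpolation=cv2.INTER_CUBIC)
cv2.imwrite('pics/w1z.png',np.hstack([f(285,150,80,100,5),f(490,170,80,100,5)]))
E
```

```text
(no output)
```

View pics/w1z.png

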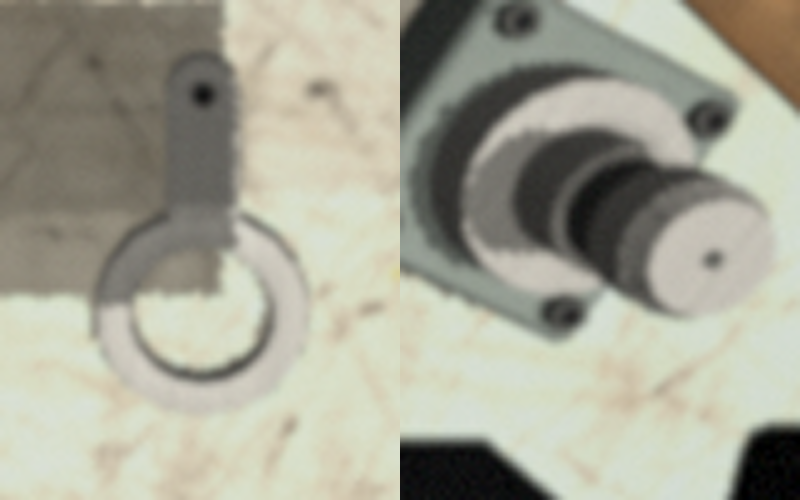

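```bash
python3 - <<'E'
from h import *
c=capture('wrist')
e=onz(c,325,211.5,.01);t=onz(c,325.1,168.4,.01);S=onz(c,552.1,221.4,.082)
a=np.degrees(np.arctan2(*(t-e)[1::-1]));print(e,t,a,np.linalg.norm(t-e),'stub',S)
# two view stub
ct=capture('top')
def tri(L):
    A=0;b=0
    for c,u,v in L:
        o,d=ray(c,u,v);d/=np.linalg.norm(d);P=np.eye(3)-np.outer(d,d);A=A+P;b=b+P@o
    return np.linalg.solve(A,b)
print(tri([(c,552.1,221.4),(ct,290.9,165.1)]))
p=e+.046*np.r_[np.cos(np.radians(a)),np.sin(np.radians(a)),0];p[2]=.003
go(p,a)
E
```

```text
[0.41002067 0.19511101 0.01      ] [0.45252067 0.22860898 0.01      ] 38.24474029366595 0.05411435915890137 stub [0.56182096 0.02745331 0.082     ]
[0.561793   0.03000856 0.08508843]
t 2.33 tcp [0.4421 0.2251 0.2026] z [ 0.  0. -1.] x [0.785 0.619 0.   ] w 0.598 F [-0.9  1.1  0.4] j [ 46.  10. -19.  -0. -61.  82.]
shift [0.0023 0.0037 0.1996] |d| 0.2
yaw err deg -0.027703454836722898 rotvec tool [-0.     -0.0001  0.0005]
```

```bash
python3 -m crank '[{"delta_rot":[0,0,0],"linear":[0.0022,0.0037,0.05],"gripper":60},{"delta_rot":[0,0,0],"linear":[0,0,0.05],"gripper":60},{"delta_rot":[0,0,0],"linear":[0,0,0.05],"gripper":60},{"delta_rot":[0,0,0],"linear":[0,0,0.03],"gripper":60},{"delta_rot":[0,0,0],"linear":[0,0,0.0185],"gripper":60},{"delta_rot":[0,0,0],"linear":[0,0,0],"gripper":60},{"delta_rot":[0,0,0],"linear":[0,0,0],"gripper":0},{"delta_rot":[0,0,0],"linear":[0,0,0],"gripper":0},{"delta_rot":[0,0,0],"linear":[0,0,0],"gripper":0},{"delta_rot":[0,0,0],"linear":[0,0,0],"gripper":0}]'
python3 - <<'E'
from h import *
st();c=capture('wrist');cv2.imwrite('pics/w2.png',c['img'])
E
```

```text
time_s: 3.58
tcp_pos: [0.4462, 0.2237, 0.0045]
ee_rot: [[0.784, 0.621, 0.001], [0.621, -0.784, 0.001], [0.001, -0.0, -1.0]]
wrist_force: [0.6, -1.2, 0.7]
gripper_width: 0.233
t 3.58 tcp [0.4462 0.2237 0.0045] z [ 0.001  0.001 -1.   ] x [0.784 0.621 0.001] w 0.233 F [ 0.6 -1.2  0.7] j [ 45.  26. -32.  -0. -32.  83.]
```

View pics/w2.png

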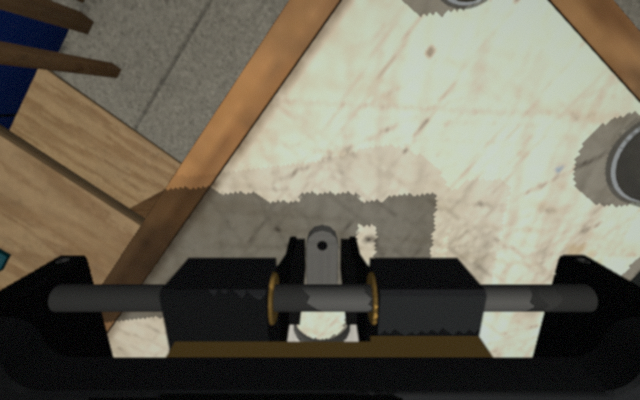

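The lever arm lies between the pads at (322,245). I close for another moment, then lift.

```bash
python3 -m crank '[{"delta_rot":[0,0,0],"linear":[0,0,0],"gripper":0},{"delta_rot":[0,0,0],"linear":[0,0,0],"gripper":0},{"delta_rot":[0,0,0],"linear":[0,0,-0.02],"gripper":0},{"delta_rot":[0,0,0],"linear":[0,0,-0.05],"gripper":0},{"delta_rot":[0,0,0],"linear":[0,0,-0.055],"gripper":0},{"delta_rot":[0,0,0],"linear":[0,0,0],"gripper":0}]'
python3 - <<'E'
from h import *
s=st();c=capture('wrist');cv2.imwrite('pics/w3.png',c['img']);c=capture('scene');cv2.imwrite('pics/s3.png',cv2.resize(c['img'][120:260,150:350],None,fx=3,fy=3))
S=np.array([.5618,.0292]);a=np.radians(-60)
g=S+.046*np.array([np.cos(a),np.sin(a)]);go([g[0],g[1],.13],-60)
E
```

```text
time_s: 4.38
tcp_pos: [0.4484, 0.2256, 0.1332]
ee_rot: [[0.783, 0.622, 0.008], [0.622, -0.783, 0.007], [0.01, -0.0, -1.0]]
wrist_force: [-0.2, -0.7, -2.2]
gripper_width: 0.196
t 4.38 tcp [0.4484 0.2256 0.1332] z [ 0.008  0.007 -1.   ] x [0.783 0.622 0.01 ] w 0.196 F [-0.2 -0.7 -2.2] j [ 45.  15. -24.   0. -50.  83.]
t 4.47 tcp [0.4455 0.2233 0.1288] z [-0.001  0.001 -1.   ] x [ 0.784  0.621 -0.   ] w 0.2 F [-0.9 -0.7 -1.4] j [ 45.  15. -25.  -0. -50.  83.]
shift [-0.036   0.2698 -0.0014] |d| 0.272
yaw err deg -98.3601662211991 rotvec tool [-5.0000e-04  8.0000e-04  1.7167e+00]
```

View pics/w3.png

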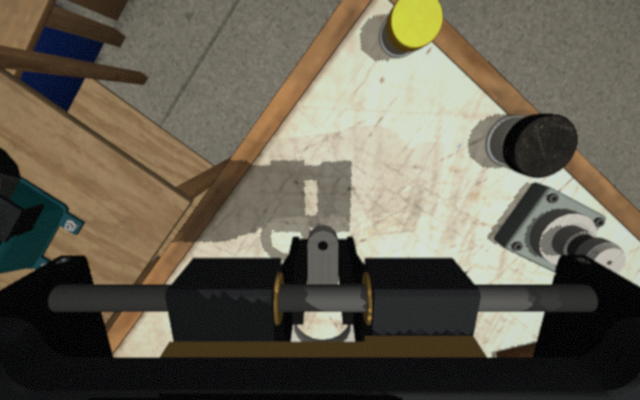

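View pics/s3.png

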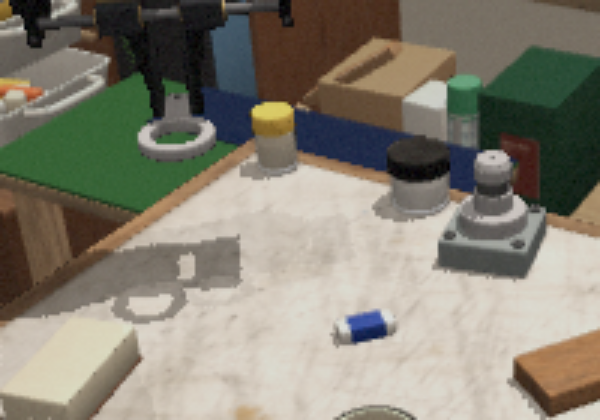

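```bash
python3 -m crank '[{"delta_rot":[0,0,0],"linear":[-0.0051,0.0385,0],"gripper":0},{"delta_rot":[0,0,0],"linear":[-0.0051,0.0385,0],"gripper":0},{"delta_rot":[0,0,0],"linear":[-0.0051,0.0385,0],"gripper":0},{"delta_rot":[0,0,0],"linear":[-0.0051,0.0385,0],"gripper":0},{"delta_rot":[0,0,0],"linear":[-0.0051,0.0385,0],"gripper":0},{"delta_rot":[0,0,0],"linear":[-0.0051,0.0385,0],"gripper":0},{"delta_rot":[0,0,0],"linear":[-0.0051,0.0385,0],"gripper":0},{"delta_rot":[0,0,0.1717],"linear":[0,0,0],"gripper":0},{"delta_rot":[0,0,0.1717],"linear":[0,0,0],"gripper":0},{"delta_rot":[0,0,0.1717],"linear":[0,0,0],"gripper":0}]' >/dev/null&& python3 -m crank '[{"delta_rot":[0,0,0.1717],"linear":[0,0,0],"gripper":0},{"delta_rot":[0,0,0.1717],"linear":[0,0,0],"gripper":0},{"delta_rot":[0,0,0.1717],"linear":[0,0,0],"gripper":0},{"delta_rot":[0,0,0.1717],"linear":[0,0,0],"gripper":0},{"delta_rot":[0,0,0.1717],"linear":[0,0,0],"gripper":0},{"delta_rot":[0,0,0.1717],"linear":[0,0,0],"gripper":0},{"delta_rot":[0,0,0.1717],"linear":[0,0,0],"gripper":0},{"delta_rot":[0,0,0],"linear":[0,0,0],"gripper":0},{"delta_rot":[0,0,0],"linear":[0,0,0],"gripper":0}]'
python3 - <<'E'
from h import *
s=st();c=capture('scene');a=c['img'][140:240,265:365];cv2.imwrite('pics/s4.png',cv2.resize(a,None,fx=6,fy=6,interpolation=cv2.INTER_CUBIC));c=capture('top');cv2.imwrite('pics/t4.png',cv2.resize(c['img'][125:205,250:330],None,fx=7,fy=7,interpolation=cv2.INTER_CUBIC))
E
```

```text
time_s: 6.85
tcp_pos: [0.5848, -0.01, 0.1276]
ee_rot: [[0.502, -0.865, -0.003], [-0.865, -0.502, -0.001], [-0.001, 0.003, -1.0]]
wrist_force: [-0.3, 0.3, -1.3]
gripper_width: 0.203
t 6.85 tcp [ 0.5848 -0.01    0.1276] z [-0.003 -0.001 -1.   ] x [ 0.502 -0.865 -0.001] w 0.203 F [-0.3  0.3 -1.3] j [ 15.  23. -13.  -0. -54.  15.]
```

View pics/s4.png

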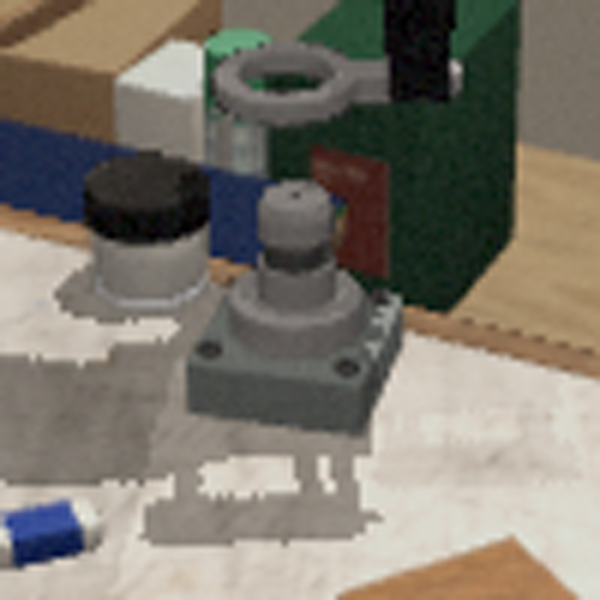

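View pics/t4.png

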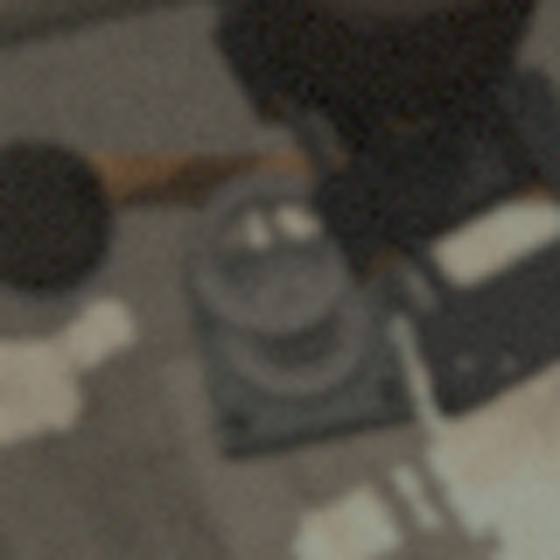

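Scene view: eye top-face centre about (312.1,152.1), stub tip at (313.9,172.1). Top view: eye centre about (288.3,161.3).

```bash
python3 - <<'E'
from h import *
c=capture('scene');ct=capture('top');s=st()
E1=onz(c,312.1,152.1,.133);E2=onz(ct,288.3,161.3,.133)
S1=onz(c,313.9,172.1,.082);S2=onz(ct,290.9,165.1,.082)
print('eye',E1,E2,'stub',S1,S2,'diff',S1-E1,S2-E2)
print('pred eye',s['tcp_pos']-.046*s['ee_rot'][:,0])
go([.5848-.0,-.01,.13],-60)
E
```

```text
t 7.05 tcp [ 0.5854 -0.0098  0.1288] z [-0. -0. -1.] x [ 0.501 -0.865 -0.   ] w 0.202 F [-0.6  0.  -1.4] j [ 15.  23. -13.  -0. -54.  15.]
eye [0.55533109 0.02854791 0.133     ] [0.5580889  0.03293367 0.133     ] stub [0.55986565 0.02734996 0.082     ] [0.5631794  0.03014637 0.082     ] diff [ 0.00453455 -0.00119794 -0.051     ] [ 0.0050905 -0.0027873 -0.051    ]
pred eye [0.5623421  0.02999273 0.12879198]
t 7.05 tcp [ 0.5854 -0.0098  0.1288] z [-0. -0. -1.] x [ 0.501 -0.865 -0.   ] w 0.202 F [-0.6  0.  -1.4] j [ 15.  23. -13.  -0. -54.  15.]
shift [-0.0001  0.0006 -0.0012] |d| 0.001
yaw err deg -0.07497948614128336 rotvec tool [0.0004 0.0002 0.0013]
```

```bash
python3 -m crank '[{"delta_rot":[0,0,0],"linear":[0,0,0.02],"gripper":0},{"delta_rot":[0,0,0],"linear":[0,0,0.0155],"gripper":0},{"delta_rot":[0,0,0],"linear":[0,0,0],"gripper":0},{"delta_rot":[0,0,0],"linear":[0,0,0],"gripper":0}]'
python3 - <<'E'
from h import *
s=st();c=capture('scene');a=c['img'][150:210,280:350];cv2.imwrite('pics/s5.png',cv2.resize(a,None,fx=10,fy=10,interpolation=cv2.INTER_CUBIC));c=capture('top');cv2.imwrite('pics/t5.png',cv2.resize(c['img'][140:200,260:330],None,fx=10,fy=10,interpolation=cv2.INTER_CUBIC)*2)
E
```

```text
time_s: 7.55
tcp_pos: [0.586, -0.0098, 0.0939]
ee_rot: [[0.501, -0.866, 0.001], [-0.866, -0.501, -0.0], [0.001, -0.001, -1.0]]
wrist_force: [0.3, 0.5, -1.1]
gripper_width: 0.202
t 7.55 tcp [ 0.586  -0.0098  0.0939] z [ 0.001 -0.    -1.   ] x [ 0.501 -0.866  0.001] w 0.202 F [ 0.3  0.5 -1.1] j [ 15.  25. -15.   0. -50.  15.]
```

View pics/s5.png

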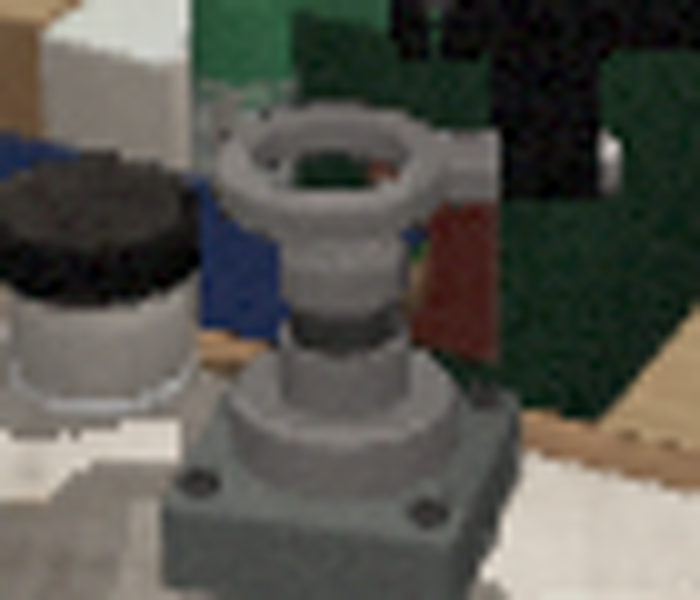

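View pics/t5.png

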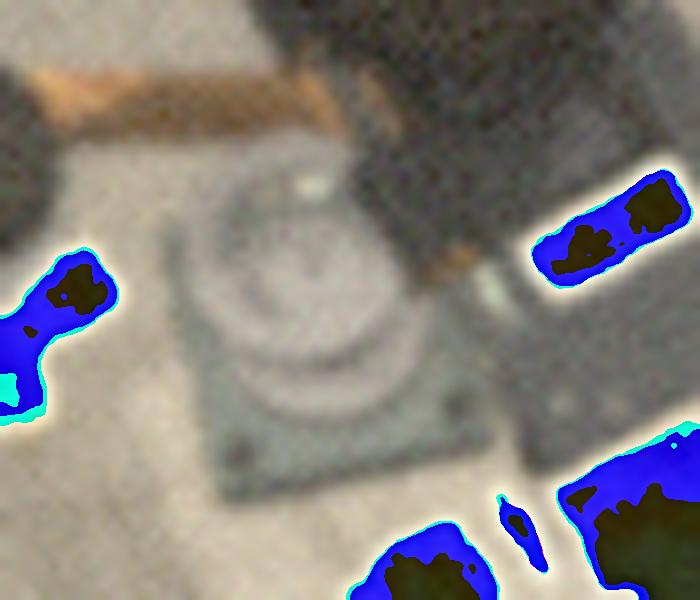

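```bash
python3 - <<'E'
from h import *
ct=capture('top');c=capture('scene')
S2=onz(ct,290.9,165.1,.082);S1=onz(c,313.9,172.1,.082)
z=.0995
print('top: axis px at lever top',proj(ct,[S2[0],S2[1],z]),'shoulder',proj(ct,[S2[0],S2[1],.04]))
print('scene axis',proj(c,[S1[0],S1[1],z]),proj(c,[S1[0],S1[1],.04]))
E2=onz(ct,288.9,164.0,z);E1=onz(c,280+32.6-.45,150+16-.45,z)
print(S2-E2,S1-E1)
for d in (S2-E2,S1-E1,np.array([.004,-.003,0])): print(st()['ee_rot'].T@d)
E
```

```text
top: axis px at lever top (np.float64(290.4642925972705), np.float64(163.09040287092523)) shoulder (np.float64(291.8852402685224), np.float64(169.64418722901732))
scene axis (np.float64(313.7841166484923), np.float64(165.1264973640276)) (np.float64(314.1694731181305), np.float64(188.3160610230757))
[ 0.00209791 -0.00352942 -0.0175    ] [ 0.00343425 -0.00229627 -0.0175    ]
t 7.75 tcp [ 0.5859 -0.0097  0.0942] z [ 0.001  0.    -1.   ] x [ 0.5   -0.866  0.   ] w 0.2 F [ 0.4  0.  -1.6] j [ 15.  25. -15.   0. -50.  15.]
[ 4.09808242e-03 -2.74862795e-05  1.75017986e-02]
t 7.75 tcp [ 0.5859 -0.0097  0.0942] z [ 0.001  0.    -1.   ] x [ 0.5   -0.866  0.   ] w 0.2 F [ 0.4  0.  -1.6] j [ 15.  25. -15.   0. -50.  15.]
[ 0.00369919 -0.00180156  0.01750392]
t 7.75 tcp [ 0.5859 -0.0097  0.0942] z [ 0.001  0.    -1.   ] x [ 0.5   -0.866  0.   ] w 0.2 F [ 0.4  0.  -1.6] j [ 15.  25. -15.   0. -50.  15.]
[ 4.59903962e-03 -1.96183954e-03  4.49704447e-06]
```

```bash
python3 -m crank '[{"delta_rot":[0,0,0],"linear":[0.0043,-0.0008,0],"gripper":0},{"delta_rot":[0,0,0],"linear":[0,0,0],"gripper":0},{"delta_rot":[0,0,0],"linear":[0,0,0.006],"gripper":0},{"delta_rot":[0,0,0],"linear":[0,0,0.006],"gripper":0},{"delta_rot":[0,0,0],"linear":[0,0,0],"gripper":0},{"delta_rot":[0,0,0],"linear":[0,0,0],"gripper":0}]'
python3 - <<'E'
from h import *
s=st();c=capture('scene');a=c['img'][150:210,280:350];cv2.imwrite('pics/s6.png',cv2.resize(a,None,fx=10,fy=10,interpolation=cv2.INTER_CUBIC));c=capture('top')
E
```

```text
time_s: 8.5
tcp_pos: [0.588, -0.0132, 0.0813]
ee_rot: [[0.5, -0.866, -0.001], [-0.866, -0.5, -0.0], [-0.0, 0.001, -1.0]]
wrist_force: [-1.5, 0.3, -0.8]
gripper_width: 0.204
t 8.5 tcp [ 0.588  -0.0132  0.0813] z [-0.001 -0.    -1.   ] x [ 0.5   -0.866 -0.   ] w 0.204 F [-1.5  0.3 -0.8] j [ 14.  26. -15.  -0. -49.  16.]
```

View pics/s6.png

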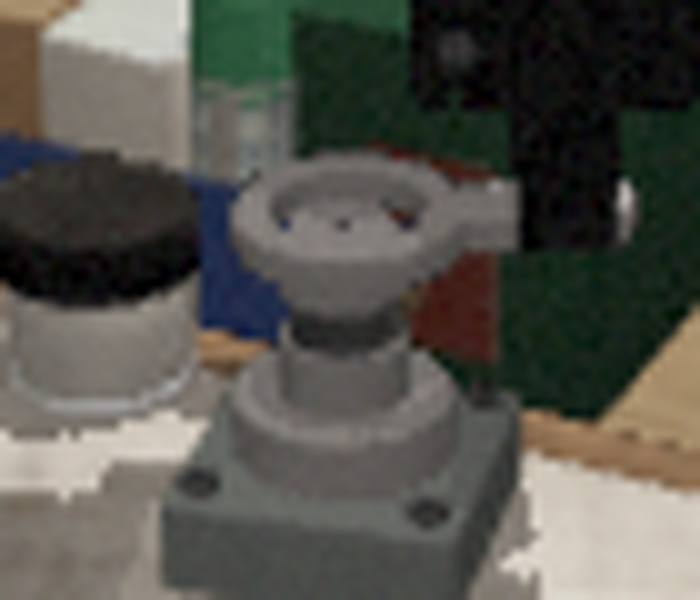

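The eye now sits round the tip, laterally centred (345 against 345), with no push. I descend.

```bash
python3 -m crank '[{"delta_rot":[0,0,0],"linear":[0,0,0.004],"gripper":0},{"delta_rot":[0,0,0],"linear":[0,0,0.004],"gripper":0},{"delta_rot":[0,0,0],"linear":[0,0,0.004],"gripper":0},{"delta_rot":[0,0,0],"linear":[0,0,0],"gripper":0}]'
python3 -c "
from h import *
st()"
```

```text
time_s: 9.1
tcp_pos: [0.588, -0.0131, 0.0689]
ee_rot: [[0.5, -0.866, -0.001], [-0.866, -0.5, -0.0], [-0.0, 0.001, -1.0]]
wrist_force: [-1.8, 0.9, -2.2]
gripper_width: 0.207
t 9.1 tcp [ 0.588  -0.0131  0.0689] z [-0.001 -0.    -1.   ] x [ 0.5   -0.866 -0.   ] w 0.207 F [-1.8  0.9 -2.2] j [ 14.  27. -16.  -0. -47.  16.]
```

```bash
python3 -m crank '[{"delta_rot":[0,0,0],"linear":[0,0,0.006],"gripper":0},{"delta_rot":[0,0,0],"linear":[0,0,0.006],"gripper":0},{"delta_rot":[0,0,0],"linear":[0,0,0.006],"gripper":0},{"delta_rot":[0,0,0],"linear":[0,0,0.005],"gripper":0},{"delta_rot":[0,0,0],"linear":[0,0,0],"gripper":0},{"delta_rot":[0,0,0],"linear":[0,0,0],"gripper":0}]'
python3 - <<'E'
from h import *
s=st();c=capture('scene');a=c['img'][150:210,280:350];cv2.imwrite('pics/s7.png',cv2.resize(a,None,fx=10,fy=10,interpolation=cv2.INTER_CUBIC))
E
```

```text
time_s: 9.85
tcp_pos: [0.5881, -0.0132, 0.0462]
ee_rot: [[0.5, -0.866, -0.001], [-0.866, -0.5, -0.0], [-0.0, 0.001, -1.0]]
wrist_force: [-1.7, 0.5, -2.0]
gripper_width: 0.198
t 9.85 tcp [ 0.5881 -0.0132  0.0462] z [-0.001 -0.    -1.   ] x [ 0.5   -0.866 -0.   ] w 0.198 F [-1.7  0.5 -2. ] j [ 14.  29. -17.  -0. -44.  16.]
```

View pics/s7.png

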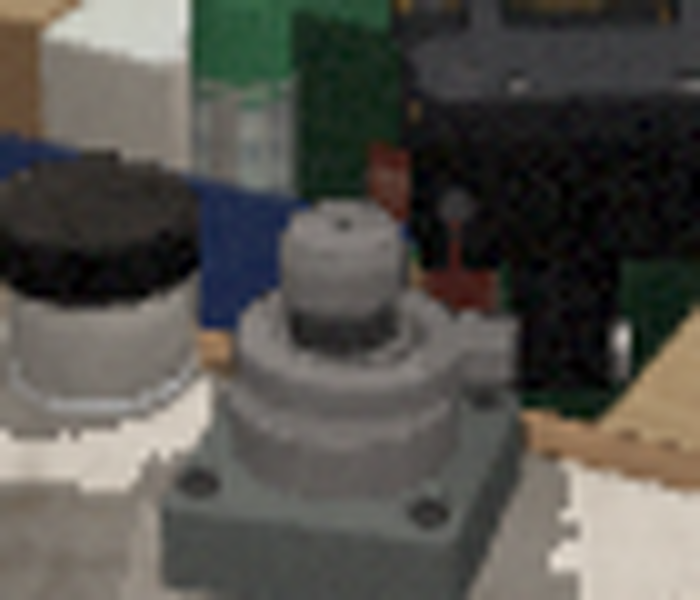

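```bash
python3 -m crank '[{"delta_rot":[0,0,0],"linear":[0,0,0.0015],"gripper":0},{"delta_rot":[0,0,0],"linear":[0,0,0],"gripper":0},{"delta_rot":[0,0,0],"linear":[0,0,0],"gripper":55},{"delta_rot":[0,0,0],"linear":[0,0,0],"gripper":55},{"delta_rot":[0,0,0],"linear":[0,0,0],"gripper":55},{"delta_rot":[0,0,0],"linear":[0,0,0],"gripper":55},{"delta_rot":[0,0,0],"linear":[0,0,-0.03],"gripper":55},{"delta_rot":[0,0,0],"linear":[0,0,-0.05],"gripper":55},{"delta_rot":[0,0,0],"linear":[0,0,-0.05],"gripper":55},{"delta_rot":[0,0,0],"linear":[0,0,0],"gripper":55}]'
python3 - <<'E'
from h import *
s=st();c=capture('scene');a=c['img'][150:210,280:350];cv2.imwrite('pics/s8.png',cv2.resize(a,None,fx=10,fy=10,interpolation=cv2.INTER_CUBIC))
c=capture('wrist');cv2.imwrite('pics/w8.png',c['img'])
E
```

```text
time_s: 11.15
tcp_pos: [0.5913, -0.0128, 0.1803]
ee_rot: [[0.501, -0.865, 0.011], [-0.865, -0.501, 0.001], [0.004, -0.01, -1.0]]
wrist_force: [0.4, 0.5, -0.5]
gripper_width: 0.549
t 11.15 tcp [ 0.5913 -0.0128  0.1803] z [ 0.011  0.001 -1.   ] x [ 0.501 -0.865  0.004] w 0.549 F [ 0.4  0.5 -0.5] j [ 14.  20.  -9.   0. -61.  16.]
```

View pics/s8.png

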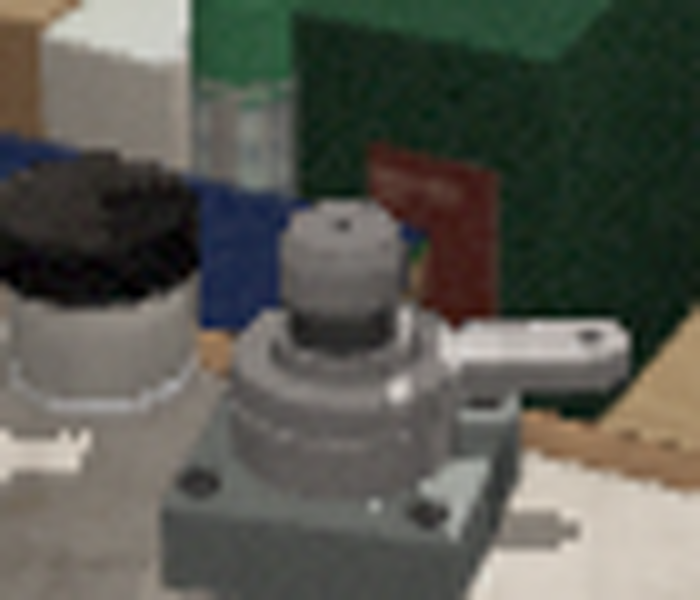

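View pics/w8.png

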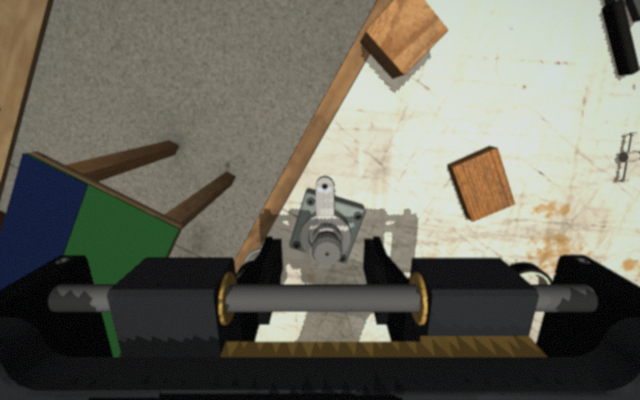

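Lever lies flat on the shoulder and is released. Stub tip in the wrist view about (326,252). Now on to the pliers.

```bash
python3 - <<'E'
from h import *
cw=capture('wrist');print('stub',onz(cw,326.5,252.5,.082))
c=capture('top')
px=lambda x,y:(400+x/7-.43,175+y/7-.43)
R=onz(c,*px(312,118),.005);P=onz(c,*px(270,265),.012)
L=onz(c,*px(98,498),.008);Q=onz(c,*px(238,552),.008)
d=R-P;a=np.degrees(np.arctan2(d[1],d[0]));print(R,P,L,Q,np.linalg.norm(d[:2]),a)
m=(L+Q)/2;d2=R-m;print(np.degrees(np.arctan2(d2[1],d2[0])),np.linalg.norm(d2[:2]))
u=d2[:2]/np.linalg.norm(d2[:2]);o=R[:2]-.126*u;print('origin',o)
go([*o,.2],np.degrees(np.arctan2(d2[1],d2[0])))
E
```

```text
stub [0.56123036 0.02675449 0.082     ]
[ 0.51419073 -0.34404223  0.005     ] [ 0.46082362 -0.32410535  0.012     ] [ 0.38085953 -0.26133795  0.008     ] [ 0.36197802 -0.30858833  0.008     ] 0.05696952364627897 -20.484677975832614
-22.479790186319736 0.1545126826637622
origin [ 0.3977649  -0.29586518]
t 11.35 tcp [ 0.5874 -0.0133  0.1737] z [-0.003 -0.    -1.   ] x [ 0.5   -0.866 -0.001] w 0.551 F [-0.1  0.7 -0.3] j [ 14.  21.  -9.  -0. -60.  16.]
shift [ 0.1498  0.3056 -0.0257] |d| 0.341
yaw err deg 37.51508583893698 rotvec tool [ 0.0019  0.0019 -0.6548]
```

```bash
python3 -m crank '[{"delta_rot":[0,0,0],"linear":[0.0214,0.0437,-0.0037],"gripper":100},{"delta_rot":[0,0,0],"linear":[0.0214,0.0437,-0.0037],"gripper":100},{"delta_rot":[0,0,0],"linear":[0.0214,0.0437,-0.0037],"gripper":100},{"delta_rot":[0,0,0],"linear":[0.0214,0.0437,-0.0037],"gripper":100},{"delta_rot":[0,0,0],"linear":[0.0214,0.0437,-0.0037],"gripper":100},{"delta_rot":[0,0,0],"linear":[0.0214,0.0437,-0.0037],"gripper":100},{"delta_rot":[0,0,0],"linear":[0.0214,0.0437,-0.0037],"gripper":100},{"delta_rot":[0,0,-0.164],"linear":[0,0,0],"gripper":100},{"delta_rot":[0,0,-0.164],"linear":[0,0,0],"gripper":100},{"delta_rot":[0,0,-0.164],"linear":[0,0,0],"gripper":100}]'>/dev/null&& python3 -m crank '[{"delta_rot":[0,0,-0.163],"linear":[0,0,0],"gripper":100},{"delta_rot":[0,0,0],"linear":[0,0,0],"gripper":100},{"delta_rot":[0,0,0],"linear":[0,0,0],"gripper":100}]'
python3 - <<'E'
from h import *
st();c=capture('wrist');cv2.imwrite('pics/w9.png',c['img'])
E
```

```text
time_s: 12.98
tcp_pos: [0.3981, -0.2958, 0.2002]
ee_rot: [[0.923, -0.384, -0.002], [-0.384, -0.923, 0.001], [-0.002, 0.0, -1.0]]
wrist_force: [0.6, -0.3, -0.2]
gripper_width: 1.0
t 12.97 tcp [ 0.3981 -0.2958  0.2002] z [-0.002  0.001 -1.   ] x [ 0.923 -0.384 -0.002] w 1.0 F [ 0.6 -0.3 -0.2] j [-18.  11. -19.  -0. -60.  85.]
```

View pics/w9.png

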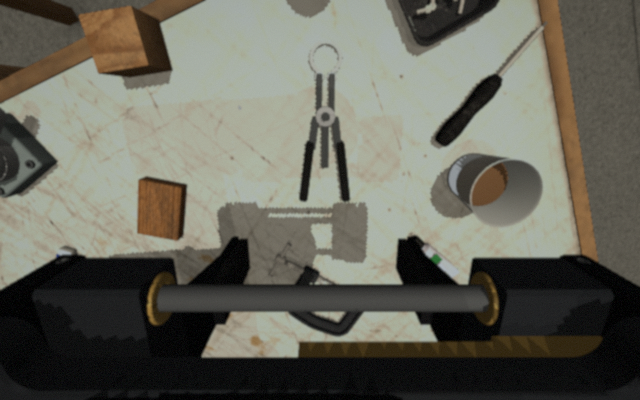

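```bash
python3 - <<'E'
import cv2,numpy as np
a=cv2.imread('pics/w9.png')
cv2.imwrite('pics/w9z.png',cv2.resize(a[35:210,280:370],None,fx=3.4,fy=3.4,interpolation=cv2.INTER_CUBIC))
g=cv2.cvtColor(a,cv2.COLOR_BGR2GRAY)
m=(g<45).astype(np.uint8);m[:130]=0;m[205:]=0;m[:,:290]=0;m[:,360:]=0
n,l,s,ce=cv2.connectedComponentsWithStats(m)
for i in range(1,n):
  if s[i,4]>40:print(s[i],ce[i],cv2.fitLine(np.argwhere(l==i)[:,::-1].astype(np.float32),cv2.DIST_L2,0,.01,.01).ravel())
for v in (150,160,170,180,190):
  print(v,np.where(m[v])[0])
E
```

```text
[300 142  14  58 372] [306.42204301 169.64516129] [ 1.2559555e-01 -9.9208152e-01  3.0642206e+02  1.6964516e+02]
[336 142  13  58 385] [342.08831169 169.84415584] [1.1024570e-01 9.9390435e-01 3.4208832e+02 1.6984416e+02]
150 [306 307 308 309 310 311 312 337 338 339 340 341 342 343]
160 [305 306 307 308 309 310 338 339 340 341 342 343 344]
170 [304 305 306 307 308 309 339 340 341 342 343 344 345]
180 [302 303 304 305 306 307 308 341 342 343 344 345 346]
190 [301 302 303 304 305 306 342 343 344 345 346 347]
```

View pics/w9z.png

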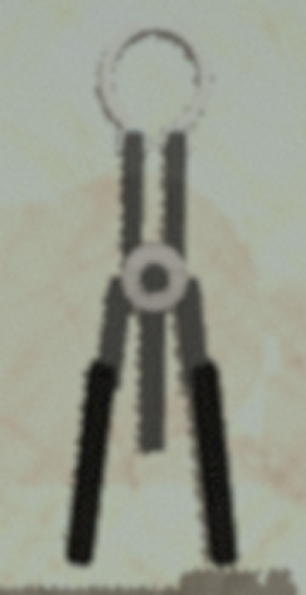

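Pliers: handles centre (324.2,169.7), ring centre (325.0,59.1), pivot about (325,116).

```bash
python3 - <<'E'
from h import *
c=capture('wrist')
for z in (.012,.016):
  H=onz(c,324.25,169.75,z);R=onz(c,324.95,59.1,.005);P=onz(c,325,116.2,.016)
  d=R-H;a=np.degrees(np.arctan2(d[1],d[0]));d2=R-P;print(H,R,P,np.linalg.norm(d[:2]),np.linalg.norm((P-H)[:2]),a,np.degrees(np.arctan2(d2[1],d2[0])))
u=d[:2]/np.linalg.norm(d[:2]);o=(H[:2]+R[:2]-.126*u)/2;print(o)
go([*o,.003],a)
E
```

```text
[ 0.40654456 -0.30179514  0.012     ] [ 0.51630249 -0.3480201   0.005     ] [ 0.46220638 -0.32566206  0.016     ] 0.11909471835344411 0.06056292814345011 -22.838573051644488 -22.455420571773725
[ 0.40734808 -0.30209919  0.016     ] [ 0.51630249 -0.3480201   0.005     ] [ 0.46220638 -0.32566206  0.016     ] 0.1182361796200382 0.05970461934183092 -22.85391637831102 -22.455420571773725
[ 0.40377091 -0.30059153]
t 13.07 tcp [ 0.3983 -0.2958  0.2006] z [-0.001  0.    -1.   ] x [ 0.924 -0.383 -0.001] w 1.003 F [ 0.1 -0.2 -0.3] j [-18.  11. -19.  -0. -60.  85.]
shift [0.007  0.0023 0.1976] |d| 0.198
yaw err deg -0.3242371609731302 rotvec tool [0.     0.0008 0.0057]
```

```bash
python3 - <<'E'
from h import *
go([.412,-.3035,.003],-22.7)
E
```

```text
t 13.07 tcp [ 0.3983 -0.2958  0.2006] z [-0.001  0.    -1.   ] x [ 0.924 -0.383 -0.001] w 1.003 F [ 0.1 -0.2 -0.3] j [-18.  11. -19.  -0. -60.  85.]
shift [0.0157 0.0018 0.1976] |d| 0.198
yaw err deg -0.1703207826621256 rotvec tool [0.     0.0008 0.003 ]
```

```bash
python3 -m crank '[{"delta_rot":[0,0,0.003],"linear":[0.0157,0.0018,0.04],"gripper":100},{"delta_rot":[0,0,0],"linear":[0,0,0.05],"gripper":100},{"delta_rot":[0,0,0],"linear":[0,0,0.05],"gripper":100},{"delta_rot":[0,0,0],"linear":[0,0,0.03],"gripper":100},{"delta_rot":[0,0,0],"linear":[0,0,0.016],"gripper":100},{"delta_rot":[0,0,0],"linear":[0,0,0.01],"gripper":100},{"delta_rot":[0,0,0],"linear":[0,0,0],"gripper":100}]'
python3 - <<'E'
from h import *
s=st();c=capture('wrist');cv2.imwrite('pics/w10.png',c['img'])
E
```

```text
time_s: 13.95
tcp_pos: [0.4121, -0.3035, 0.0046]
ee_rot: [[0.923, -0.385, -0.001], [-0.385, -0.923, 0.0], [-0.001, 0.0, -1.0]]
wrist_force: [-0.7, -0.6, 0.0]
gripper_width: 0.999
t 13.95 tcp [ 0.4121 -0.3035  0.0046] z [-0.001  0.    -1.   ] x [ 0.923 -0.385 -0.001] w 0.999 F [-0.7 -0.6  0. ] j [-18.  27. -30.   0. -33.  86.]
```

View pics/w10.png

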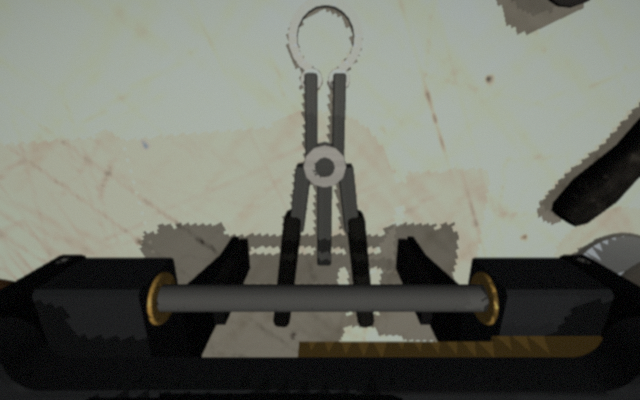

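Handles lie between the fingers, centred at u≈324, and the pads fall near v≈250, just ahead of mid-sleeve. I close.

```bash
python3 -m crank '[{"delta_rot":[0,0,0],"linear":[0,0,0],"gripper":0},{"delta_rot":[0,0,0],"linear":[0,0,0],"gripper":0},{"delta_rot":[0,0,0],"linear":[0,0,0],"gripper":0},{"delta_rot":[0,0,0],"linear":[0,0,0],"gripper":0},{"delta_rot":[0,0,0],"linear":[0,0,0],"gripper":0},{"delta_rot":[0,0,0],"linear":[0,0,0],"gripper":0},{"delta_rot":[0,0,0],"linear":[0,0,0],"gripper":0},{"delta_rot":[0,0,0],"linear":[0,0,0],"gripper":0}]'
python3 - <<'E'
from h import *
s=st();c=capture('wrist');cv2.imwrite('pics/w11.png',c['img'])
E
```

```text
time_s: 15.0
tcp_pos: [0.4117, -0.3035, 0.0051]
ee_rot: [[0.923, -0.385, -0.001], [-0.385, -0.923, 0.0], [-0.001, 0.0, -1.0]]
wrist_force: [-2.6, -0.3, 5.2]
gripper_width: 0.401
t 15.0 tcp [ 0.4117 -0.3035  0.0051] z [-0.001  0.    -1.   ] x [ 0.923 -0.385 -0.001] w 0.401 F [-2.6 -0.3  5.2] j [-18.  27. -30.   0. -33.  86.]
```

View pics/w11.png

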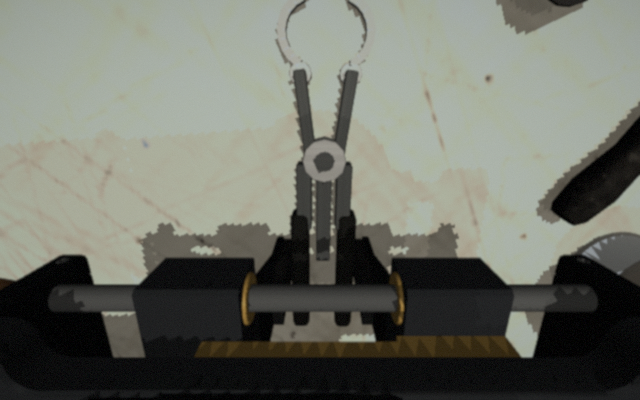

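```bash
python3 -m crank '[{"delta_rot":[0,0,0],"linear":[0,0,0],"gripper":0},{"delta_rot":[0,0,0],"linear":[0,0,-0.01],"gripper":0},{"delta_rot":[0,0,0],"linear":[0,0,-0.03],"gripper":0},{"delta_rot":[0,0,0],"linear":[0,0,-0.05],"gripper":0},{"delta_rot":[0,0,0],"linear":[0,0,-0.04],"gripper":0},{"delta_rot":[0,0,0],"linear":[0,0,-0.01],"gripper":0},{"delta_rot":[0,0,0],"linear":[0,0,0],"gripper":0},{"delta_rot":[0,0,0],"linear":[0,0,0],"gripper":0}]'
python3 - <<'E'
from h import *
s=st();c=capture('wrist');cv2.imwrite('pics/w12.png',c['img']);c=capture('scene');cv2.imwrite('pics/s12.png',cv2.resize(c['img'][170:320,370:530],None,fx=5,fy=4));c=capture('top');cv2.imwrite('pics/t12.png',cv2.resize(c['img'][160:280,380:500],None,fx=5,fy=5))
E
```

```text
time_s: 16.05
tcp_pos: [0.4111, -0.3029, 0.143]
ee_rot: [[0.923, -0.385, -0.004], [-0.385, -0.923, 0.002], [-0.004, -0.0, -1.0]]
wrist_force: [-0.1, -0.0, -2.1]
gripper_width: 0.402
t 16.05 tcp [ 0.4111 -0.3029  0.143 ] z [-0.004  0.002 -1.   ] x [ 0.923 -0.385 -0.004] w 0.402 F [-0.1 -0.  -2.1] j [-18.  15. -22.  -0. -53.  86.]
```

View pics/w12.png

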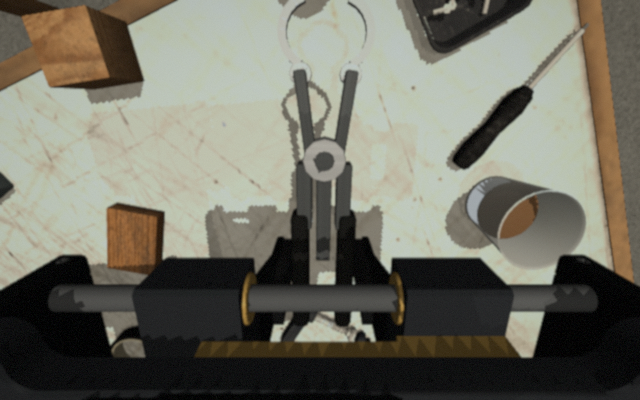

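View pics/s12.png

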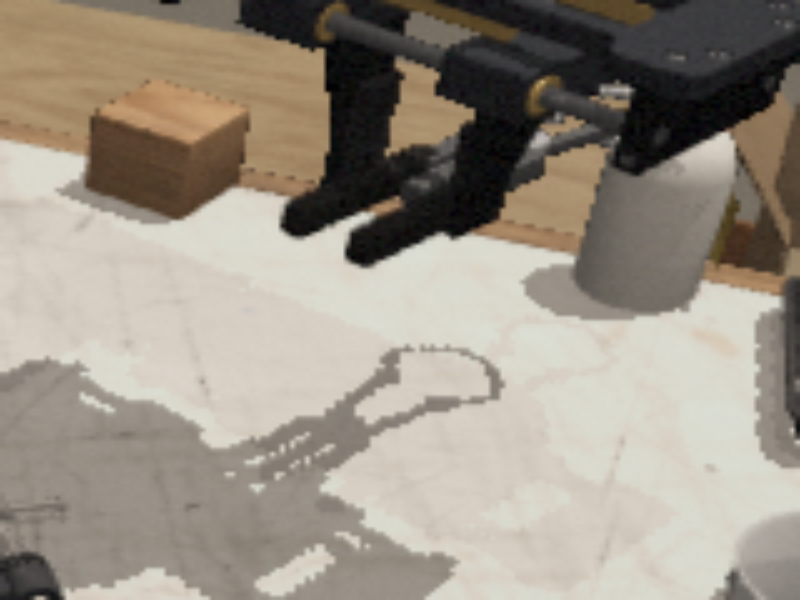

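View pics/t12.png

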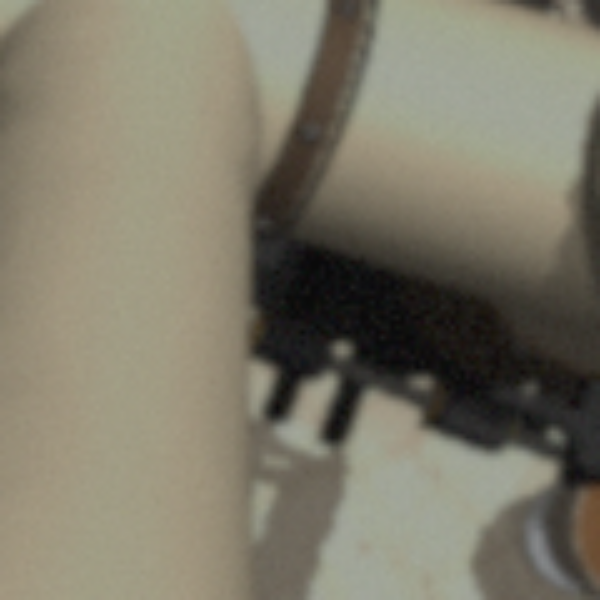

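Grip holds, pliers level: the pivot stays at (324,160) before and after the lift, and the ring is spread (u 278–369). The ring's position in the tool frame:

```bash
python3 - <<'E'
from h import *
c=capture('wrist');s=st();t=s['tcp_pos'];R=s['ee_rot']
f=lambda u,v,dz:R.T@(onz(c,u,v,t[2]+dz)-t)
print('ring',f(323.6,32,0),f(323.6,36,0),'pivot',f(324,160,.011),f(324,160,.007), 'tips',f(300,72,0),f(351,72,0))
T=R.T@(c['world_from_camera'][:3,3]-t);print(T)
# stub target with ring at tool x ~ .119
for n,rx in (('a',.119),):
  for yaw in (-22.5,):
    a=np.radians(yaw);S=np.array([.5615,.029]);g=S-rx*np.array([np.cos(a),np.sin(a)]);go([*g,.14],yaw)
cv2.imwrite('pics/w12z.png',cv2.resize(c['img'][0:200,260:390],None,fx=3,fy=3))
E
```

```text
t 16.25 tcp [ 0.4118 -0.3033  0.1437] z [-0.002  0.001 -1.   ] x [ 0.923 -0.385 -0.003] w 0.4 F [-0.1 -0.8 -1.5] j [-18.  15. -22.  -0. -53.  86.]
ring [ 0.11670728  0.00062873 -0.00029993] [ 0.11501164  0.00063036 -0.00029557] pivot [ 0.05759332  0.00083745 -0.011148  ] [ 0.05686761  0.00086082 -0.00714612] tips [ 0.09918207 -0.01094992 -0.00025582] [ 0.09917893  0.01411    -0.00025377]
[ 8.50718376e-02 -4.77452027e-05 -1.62674892e-01]
t 16.25 tcp [ 0.4118 -0.3033  0.1437] z [-0.002  0.001 -1.   ] x [ 0.923 -0.385 -0.003] w 0.4 F [-0.1 -0.8 -1.5] j [-18.  15. -22.  -0. -53.  86.]
shift [-0.1086 -0.3641  0.0039] |d| 0.38
yaw err deg 0.12341396444410173 rotvec tool [ 0.0001  0.0026 -0.0022]
```

View pics/w12z.png

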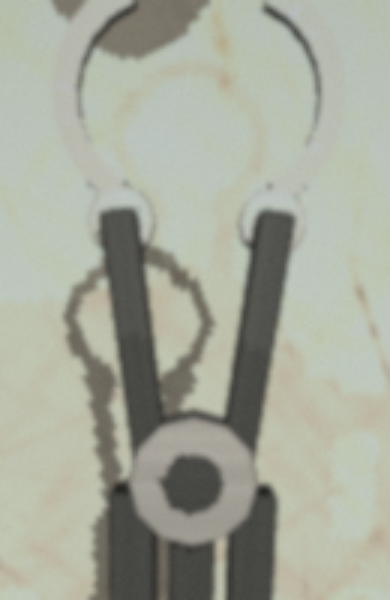

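```bash
python3 -m crank '[{"delta_rot":[0,0,0],"linear":[-0.0134,-0.0455,0],"gripper":0},{"delta_rot":[0,0,0],"linear":[-0.0134,-0.0455,0],"gripper":0},{"delta_rot":[0,0,0],"linear":[-0.0134,-0.0455,0],"gripper":0},{"delta_rot":[0,0,0],"linear":[-0.0134,-0.0455,0],"gripper":0},{"delta_rot":[0,0,0],"linear":[-0.0134,-0.0455,0],"gripper":0},{"delta_rot":[0,0,0],"linear":[-0.0134,-0.0455,0],"gripper":0},{"delta_rot":[0,0,0],"linear":[-0.0134,-0.0455,0],"gripper":0},{"delta_rot":[0,0,0],"linear":[-0.0134,-0.0455,0],"gripper":0},{"delta_rot":[0,0,0],"linear":[0,0,0],"gripper":0},{"delta_rot":[0,0,0],"linear":[0,0,0],"gripper":0}]'
python3 - <<'E'
from h import *
s=st();c=capture('wrist');cv2.imwrite('pics/w13.png',c['img']);c=capture('scene');cv2.imwrite('pics/s13.png',cv2.resize(c['img'][120:230,250:390],None,fx=5,fy=5));c=capture('top');cv2.imwrite('pics/t13.png',cv2.resize(c['img'][120:240,240:360],None,fx=5,fy=5))
E
```

```text
time_s: 17.5
tcp_pos: [0.4528, 0.0735, 0.1444]
ee_rot: [[0.923, -0.384, -0.001], [-0.384, -0.923, -0.001], [-0.001, 0.001, -1.0]]
wrist_force: [-0.7, -0.6, -1.9]
gripper_width: 0.401
t 17.5 tcp [0.4528 0.0735 0.1444] z [-0.001 -0.001 -1.   ] x [ 0.923 -0.384 -0.001] w 0.401 F [-0.7 -0.6 -1.9] j [ 30.  10. -28.  -0. -51.  38.]
```

View pics/w13.png

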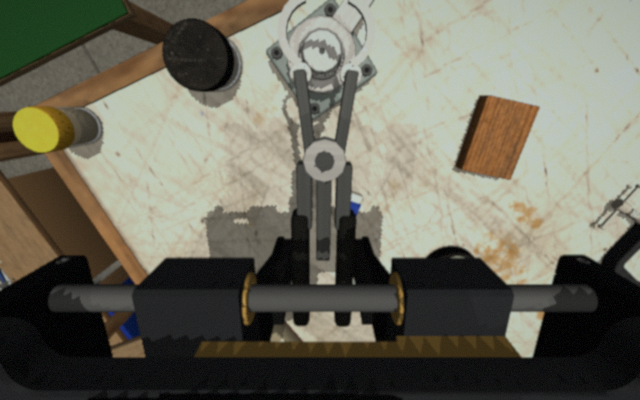

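View pics/s13.png

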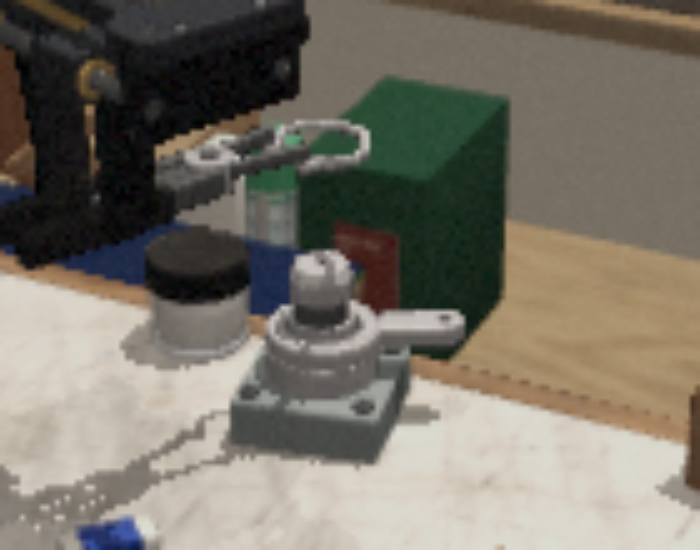

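View pics/t13.png

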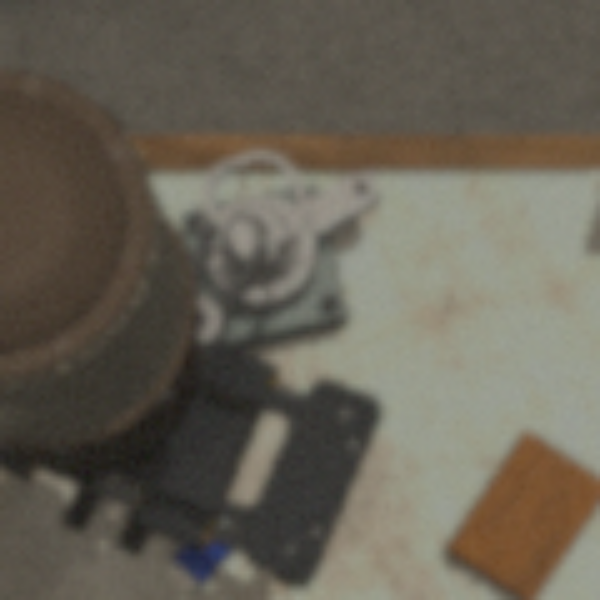

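```bash
python3 -m crank '[{"delta_rot":[0,0,0],"linear":[0,0,0.025],"gripper":0},{"delta_rot":[0,0,0],"linear":[0,0,0.02],"gripper":0},{"delta_rot":[0,0,0],"linear":[0,0,0.005],"gripper":0},{"delta_rot":[0,0,0],"linear":[0,0,0],"gripper":0},{"delta_rot":[0,0,0],"linear":[0,0,0],"gripper":0}]'
python3 - <<'E'
from h import *
s=st();c=capture('wrist');cv2.imwrite('pics/w14.png',cv2.resize(c['img'][0:110,260:390],None,fx=5,fy=5,interpolation=cv2.INTER_CUBIC));c=capture('scene');cv2.imwrite('pics/s14.png',cv2.resize(c['img'][140:210,280:350],None,fx=8,fy=8,interpolation=cv2.INTER_CUBIC));c=capture('top');cv2.imwrite('pics/t14.png',cv2.resize(c['img'][140:200,260:330],None,fx=8,fy=8,interpolation=cv2.INTER_CUBIC))
E
```

```text
time_s: 18.27
tcp_pos: [0.454, 0.0737, 0.0958]
ee_rot: [[0.923, -0.385, 0.002], [-0.385, -0.923, 0.001], [0.001, -0.001, -1.0]]
wrist_force: [-0.3, 0.3, -2.5]
gripper_width: 0.398
t 18.27 tcp [0.454  0.0737 0.0958] z [ 0.002  0.001 -1.   ] x [ 0.923 -0.385  0.001] w 0.398 F [-0.3  0.3 -2.5] j [ 30.  14. -32.   0. -43.  38.]
```

View pics/w14.png

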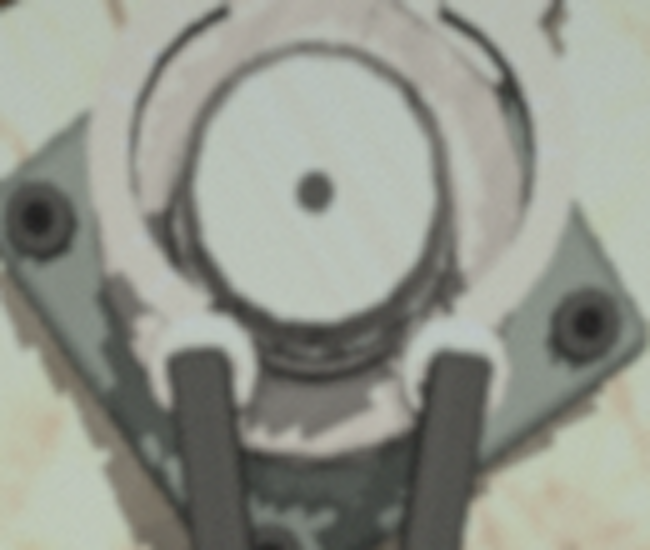

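View pics/s14.png

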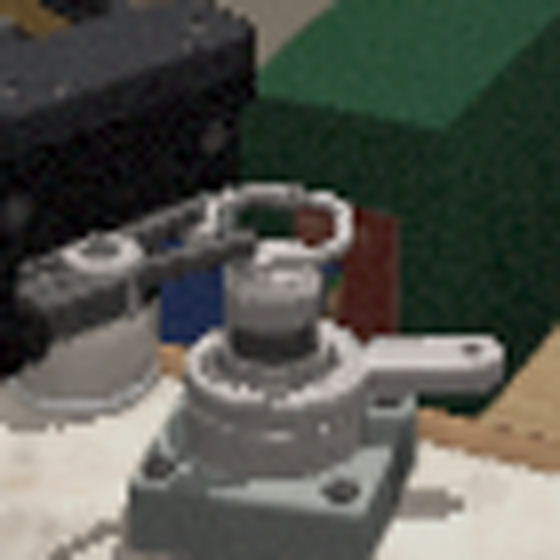

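View pics/t14.png

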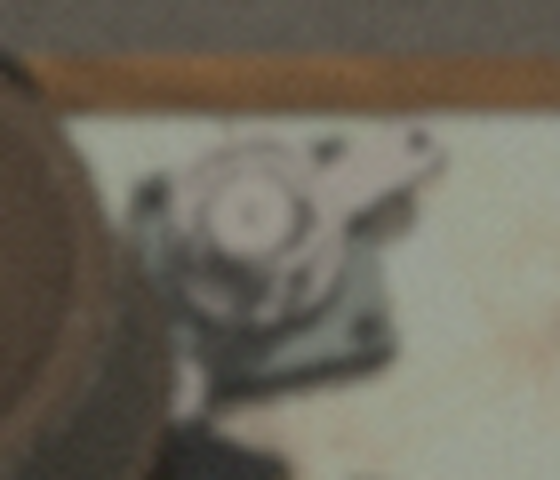

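```bash
python3 - <<'E'
import cv2,numpy as np
a=cv2.imread('pics/w10.png');b=cv2.imread('pics/w11.png')
f=lambda a:cv2.resize(a[0:190,270:380],None,fx=3.1,fy=3.1,interpolation=cv2.INTER_CUBIC)
cv2.imwrite('pics/w10z.png',np.hstack([f(a),f(b)]))
E
```

```text
(no output)
```

View pics/w10z.png

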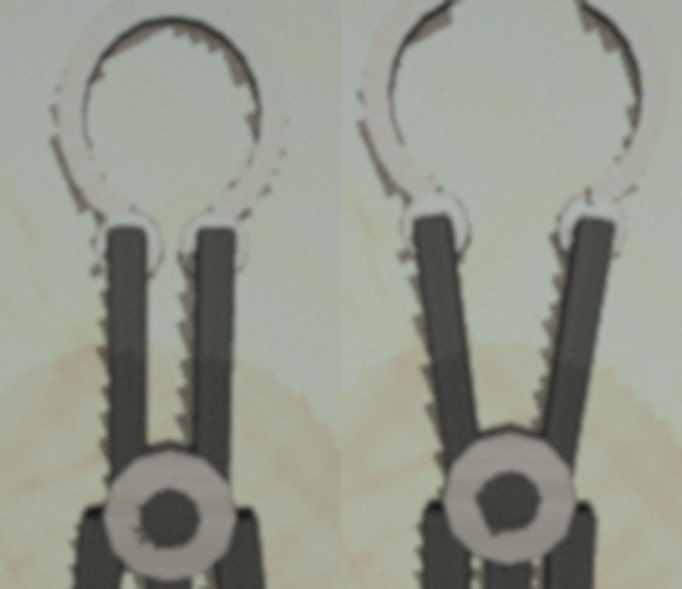

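```bash
python3 - <<'E'
from h import *
c=capture('wrist');s=st();t=s['tcp_pos'];R=s['ee_rot']
f=lambda u,v,dz:np.round(R.T@(onz(c,u,v,t[2]+dz)-t),4)[:2]
def q(x,y,x0=0): return 270+(x-x0)/3.1-.34, y/3.1-.34
# relaxed (before squeeze): tcp .0046, ring top z .005 
print('relaxed far inner',f(*q(171,18),.0004),'left',f(*q(84,107),.0004),'right',f(*q(260,107),.0004),'pivot',f(*q(170,519),.011),f(*q(170,519),.006))
print('relaxed tips',f(*q(127,228),.0004),f(*q(217,228),.0004))
print('squeezed pivot',f(*q(510,497,341),.011),'tips',f(*q(432,216,341),.0004),f(*q(597,218,341),.0004),'L/R',f(*q(390,95,341),0),f(*q(641,95,341),0))
# now
g=lambda x,y,z:onz(c,260+x/5-.4,y/5-.4,z)
print('stub',g(315,191,.082), 'tool',R.T@(g(315,191,.082)-t))
E
```

```text
t 18.48 tcp [0.4536 0.0738 0.0955] z [ 0.001  0.001 -1.   ] x [ 0.923 -0.385  0.001] w 0.401 F [ 0.   0.8 -2.4] j [ 30.  14. -32.   0. -43.  38.]
relaxed far inner [0.1281 0.0011] left [ 0.1161 -0.0122] right [0.1161 0.0148] pivot [0.0541 0.001 ] [0.0531 0.0011]
relaxed tips [ 0.0989 -0.0058] [0.0989 0.0085]
squeezed pivot [0.0578 0.0009] tips [ 0.1007 -0.0115] [0.1004 0.0147] L/R [ 0.1179 -0.0176] [0.1179 0.0209]
stub [0.56170224 0.0286813  0.082     ] tool [1.17098983e-01 1.07431807e-04 1.35865868e-02]
```

Ring middle sits about 1.2 mm off in tool x and in tool y relative to the stub. I correct that and begin lowering.

```bash
python3 -m crank '[{"delta_rot":[0,0,0],"linear":[-0.0012,-0.0012,0],"gripper":0},{"delta_rot":[0,0,0],"linear":[0,0,0],"gripper":0},{"delta_rot":[0,0,0],"linear":[0,0,0],"gripper":0},{"delta_rot":[0,0,0],"linear":[0,0,0.003],"gripper":0},{"delta_rot":[0,0,0],"linear":[0,0,0.003],"gripper":0},{"delta_rot":[0,0,0],"linear":[0,0,0.003],"gripper":0},{"delta_rot":[0,0,0],"linear":[0,0,0.003],"gripper":0},{"delta_rot":[0,0,0],"linear":[0,0,0],"gripper":0}]'
python3 - <<'E'
from h import *
s=st();c=capture('wrist');cv2.imwrite('pics/w15.png',cv2.resize(c['img'][0:110,260:390],None,fx=5,fy=5,interpolation=cv2.INTER_CUBIC));c=capture('scene');cv2.imwrite('pics/s15.png',cv2.resize(c['img'][140:210,280:350],None,fx=8,fy=8,interpolation=cv2.INTER_CUBIC))
E
```

```text
time_s: 19.48
tcp_pos: [0.4526, 0.0752, 0.0827]
ee_rot: [[0.923, -0.385, -0.001], [-0.385, -0.923, -0.0], [-0.0, 0.001, -1.0]]
wrist_force: [-0.6, 0.7, -2.9]
gripper_width: 0.399
t 19.48 tcp [0.4526 0.0752 0.0827] z [-0.001 -0.    -1.   ] x [ 0.923 -0.385 -0.   ] w 0.399 F [-0.6  0.7 -2.9] j [ 30.  15. -33.   0. -42.  38.]
```

View pics/w15.png

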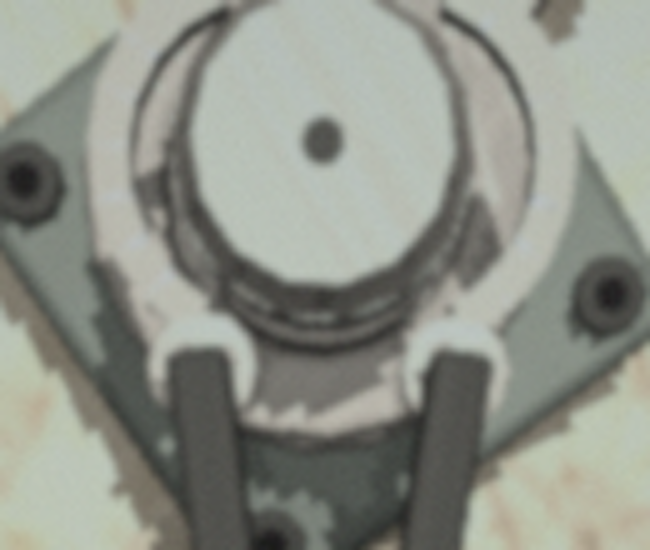

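View pics/s15.png

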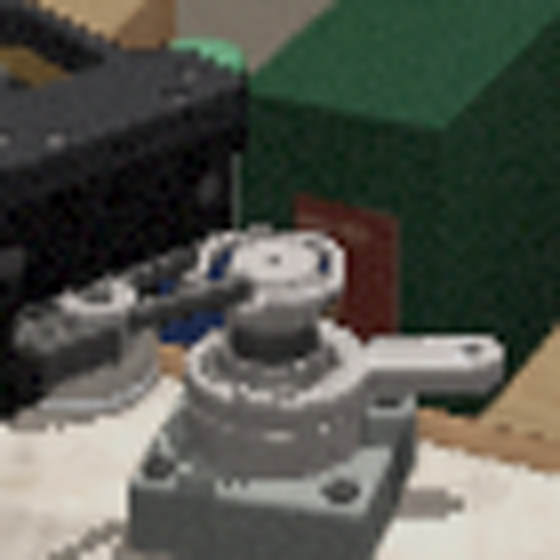

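```bash
python3 - <<'E'
from h import *
c=capture('wrist');s=st();t=s['tcp_pos'];R=s['ee_rot']
u,v=proj(c,t+R@np.array([.1183,.0012,.0016]));print('ring_mid crop',(u-260+.4)*5,(v+.4)*5)
g=lambda x,y,z:R.T@(onz(c,260+x/5-.4,y/5-.4,z)-t)
print('stub tool',g(322,139,.082))
E
```

```text
t 19.62 tcp [0.4528 0.0753 0.083 ] z [ 0.  0. -1.] x [ 0.923 -0.385  0.   ] w 0.403 F [-0.9 -1.  -2.2] j [ 30.  15. -33.   0. -42.  38.]
ring_mid crop 325.53958034819016 150.18732418351843
stub tool [0.11913457 0.00085647 0.00103278]
```

```bash
python3 -m crank '[{"delta_rot":[0,0,0],"linear":[0.0006,-0.0004,0.003],"gripper":0},{"delta_rot":[0,0,0],"linear":[0,0,0.003],"gripper":0},{"delta_rot":[0,0,0],"linear":[0,0,0.004],"gripper":0},{"delta_rot":[0,0,0],"linear":[0,0,0],"gripper":0}]'
```

```text
time_s: 20.12
tcp_pos: [0.4531, 0.0752, 0.0725]
ee_rot: [[0.923, -0.385, -0.001], [-0.385, -0.923, -0.0], [-0.001, 0.001, -1.0]]
wrist_force: [0.6, 0.5, -1.9]
gripper_width: 0.399
```

```bash
python3 -m crank '[{"delta_rot":[0,0,0],"linear":[0,0,0.004],"gripper":0},{"delta_rot":[0,0,0],"linear":[0,0,0.004],"gripper":0},{"delta_rot":[0,0,0],"linear":[0,0,0.0015],"gripper":0},{"delta_rot":[0,0,0],"linear":[0,0,0],"gripper":0},{"delta_rot":[0,0,0],"linear":[0,0,0],"gripper":0},{"delta_rot":[0,0,0],"linear":[0,0,0],"gripper":0}]'
python3 - <<'E'
from h import *
s=st();c=capture('wrist');cv2.imwrite('pics/w16.png',cv2.resize(c['img'][0:110,260:390],None,fx=5,fy=5,interpolation=cv2.INTER_CUBIC));c=capture('scene');cv2.imwrite('pics/s16.png',cv2.resize(c['img'][140:210,280:350],None,fx=8,fy=8,interpolation=cv2.INTER_CUBIC))
st()
E
```

```text
time_s: 20.88
tcp_pos: [0.4535, 0.0754, 0.0636]
ee_rot: [[0.923, -0.385, 0.0], [-0.385, -0.923, 0.0], [0.0, -0.0, -1.0]]
wrist_force: [-0.1, -1.2, -1.7]
gripper_width: 0.4
t 20.88 tcp [0.4535 0.0754 0.0636] z [ 0.  0. -1.] x [ 0.923 -0.385  0.   ] w 0.4 F [-0.1 -1.2 -1.7] j [ 30.  17. -34.   0. -39.  38.]
t 20.98 tcp [0.4534 0.0754 0.0635] z [ 0.  0. -1.] x [ 0.923 -0.385  0.   ] w 0.4 F [-0.1 -0.1 -2.9] j [ 30.  17. -34.  -0. -39.  38.]
```

View pics/w16.png

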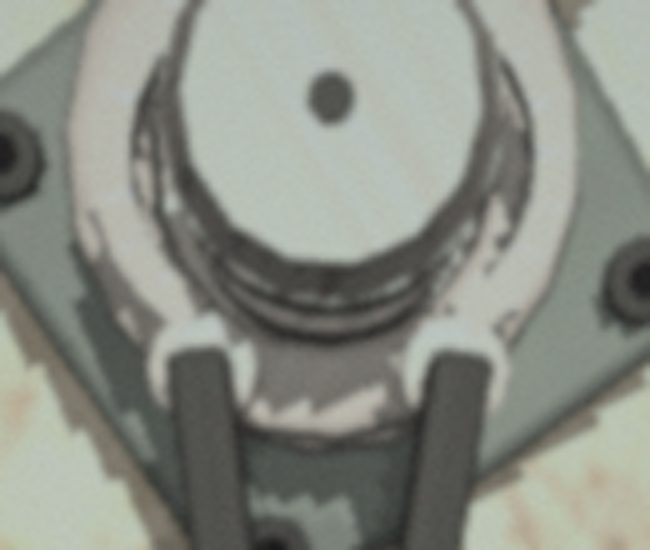

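View pics/s16.png

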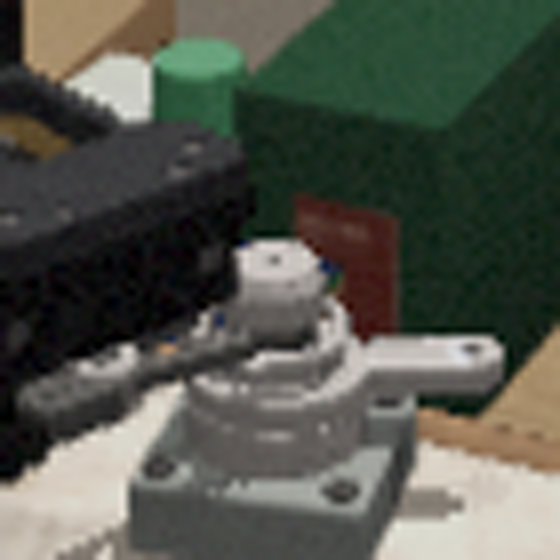

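```bash
python3 - <<'E'
from h import *
c=capture('wrist');s=st();t=s['tcp_pos'];R=s['ee_rot']
print('stub tool',R.T@(onz(c,260+331/5-.4,97/5-.4,.082)-t))
a=c['img'];sc=capture('scene')
print('expected ring far px 8x crop',[(round((u-280+.44)*8),round((v-140+.44)*8)) for u,v in [proj(sc,t+R@np.array([.1183+d,.001,.0016])) for d in (0,.018)]])
print('now expected stub groove',[(round((u-280+.44)*8),round((v-140+.44)*8)) for u,v in [proj(sc,[.5599,.0273,z]) for z in (.082,.067,.061,.055,.04)]])
E
```

```text
t 21.02 tcp [0.4534 0.0754 0.0635] z [ 0.  0. -1.] x [ 0.923 -0.385  0.   ] w 0.398 F [-0.7  0.1 -3. ] j [ 30.  17. -34.   0. -39.  38.]
stub tool [ 0.11830148  0.00142283 -0.01847682]
expected ring far px 8x crop [(275, 318), (323, 298)]
now expected stub groove [(275, 260), (276, 307), (276, 326), (276, 344), (277, 390)]
```

```bash
python3 -m crank '[{"delta_rot":[0,0,0],"linear":[0,0,0.0008],"gripper":0},{"delta_rot":[0,0,0],"linear":[0,0,0],"gripper":0},{"delta_rot":[0,0,0],"linear":[0,0,0],"gripper":0},{"delta_rot":[0,0,0],"linear":[0,0,0],"gripper":0}]'
python3 - <<'E'
from h import *
from station import workorder
st();print(workorder.finish_job())
E
```

```text
time_s: 21.58
tcp_pos: [0.4534, 0.0754, 0.0627]
ee_rot: [[0.923, -0.385, 0.0], [-0.385, -0.923, -0.0], [0.0, -0.0, -1.0]]
wrist_force: [0.2, -0.2, -3.0]
gripper_width: 0.404
t 21.57 tcp [0.4534 0.0754 0.0627] z [ 0. -0. -1.] x [ 0.923 -0.385  0.   ] w 0.404 F [ 0.2 -0.2 -3. ] j [ 30.  17. -34.   0. -38.  38.]
the job is handed in; nothing more can be done
None
```

I hung the lever by its eye on the stub and let it go, and the pictures show it lying flat on the shoulder. I then squeezed the pliers fully, brought the spread ring over the end of the stub, lowered it to the groove, and handed the job in at 21.6 s while still holding it there. The hand-in gave no verdict.

**Last checks**
- **Alignment:** the last wrist picture put the stub axis at (118.3, 1.4) mm in the tool frame. My estimate for the ring middle was (118.3, about 1.2) mm, so they agree to within about 1 mm.
- **Height:** the ring is at about 61 mm. I worked this out from the tool height at the grasp, not from a picture.
- **Squeeze:** the gripper opening stayed at 0.40 (about 35 mm), which is the full squeeze.
- **Contact:** sideways force was close to zero and the vertical force was about -3 N. After lifting the pliers it was about -2 N, so nothing suggests the ring rests on the stub or the lever.

**Disagreements**
- **Lever eye:** the wrist picture had it about 4 mm off along the arm. I corrected this with the scene and top views before lowering it.
- **Distances along the pliers:** at first these came out about 6% short in the wrist view. I therefore set the final alignment by comparing ring and stub in the same picture.
- **Scene view:** using its own stub estimate, the ring looks about 2.5 mm high. I put this down to the roughly 3 mm horizontal difference between the cameras' estimates.

I did not measure the eraser and wood block again at the end; nothing was moved near them.

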